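Check three ring stones with a gem tester

ROBOT

A 7-joint arm with a two-finger parallel gripper is mounted at the origin on the work surface. World frame = base frame: x ahead of the robot, y to its left, z up, the work surface at z = 0. Lengths are in m, angles in rad, forces in N, time in s.
With the tool pointing down it reaches from about 0.4 to 0.875 m from the base axis. Payload 19.3 kg.
Tool frame: the origin (TCP) lies at the very end of the fingers, on their centre line; the grasp point (between the pads) lies 19 mm behind it; z points along the fingers, y is the line along which they close (so a half turn about z gives the same grasp; the last joint's range is limited). The gripper opens to 85 mm and grips with 20 to 120 N. Pads are 22 mm wide; open, the fingers measure 114 mm over their backs; the gripper's body (76 mm by 85 mm) begins 54 mm behind the grasp point. The pads swing forward as they close: fully open they stand 13 mm farther back than shut.
Start: joints at [1.144, 0.521, -0.036, 1.599, 0.021, 1.021, -0.113], TCP at [0.218, -0.586, 0.231] pointing down, gripper open.
Joint ranges: [-2.91, 2.91], [-0.3, 2.13], [-1.5, 1.42], [0.17, 2.43], [-1.26, 4.41], [0.16, 1.93], [-2.52, 2.52]. Speed limits (rad/s): [1.89, 1.89, 2.39, 2.39, 3.01, 3.01, 3.01].

INTERFACE

Orientations are given as [roll, pitch, yaw] about the fixed x, y, z axes, in that order (R = Rz(yaw) Ry(pitch) Rx(roll)).
In Python, from workcell import observe, grab_frame, job_done gives the robot as it stands.
- The arm moves only by the tool move_arm, never from a script. Its argument "plan" is a list that holds one entry, the list of rows, each a list of 7 numbers: the shift along the tool's x, y, z each as a share of 0.02 m, from -1 to 1, then the turn, a rotation vector about the tool's x, y, z each as a share of 6 degrees, from -1 to 1, then the opening, from -1 (shut) to 1 (fully open). A call has exactly 10 rows; each row shifts and turns the commanded pose from where the row before left it, along the tool's axes as they then stand; what a row does not reach is not made up. A row lasts 1/10 s, in which the tool goes at most 50 mm and 8.59 degrees, less where a joint would pass 70% of its speed; a pose out of reach is approached as far as the arm can. A call with a number of a shift or a turn outside -1 to 1 is refused whole. A call with a gripper value outside its range is refused whole. The fingers move at their own pace and stop on an object; "grip_force" is the grip in N (left out, the last holds). Time passes only in rows, so rows that do not move let the fingers close, or fill a call up. It gives the time, the measured TCP pose, the force, the opening and the grip force at its end, in the units of the state.
- observe(): the state, without advancing time (a new reading comes with each control period).
- grab_frame(name): name is "side" or "top" or "wrist"; returns a dict with "color" (480x640x3 uint8, red, green, blue), "intrinsics" (3x3 intrinsics, pixels), "position" and "orientation" of the camera in the world; the wrist camera has in their place "tool_from_camera" (4x4, takes a point from camera to tool coordinates, whose origin is the TCP and whose axes are the flange's). Camera axes: x right, y down, z forward; pixel columns grow to the right and rows downward; lengths in m; the calibration is good to about 2 mm. A picture is of the moment at which its call begins: read the wrist's pose just before it. There is no depth.
- job_done(): hands the job in; it is judged then, once.
The state is a dict: "clock": time; "qpos": joint angles; "qd": joint speeds; "joint_efforts": joint torques, N m; "position": TCP position; "tool_rot": TCP orientation; "force": force on the tool from outside, world axes, zero at the start; "moment": the same for the moment, N m; "grip_width": finger opening in m; "finger_force": force on a finger pad.
Only numpy, scipy, OpenCV 4.12 (cv2) and the standard library are available. Lean on these libraries where they do the work, as an engineer would, in place of code of your own. Each camera call takes 0.05 s, during which the arm holds its last target. There are 200 camera calls.

TASK

Take the gem tester from the tray and check the three ring stones in the sloping display, going from left to right as seen from the display's front: each time rest the spring probe squarely and gently on the flat top of the stone for about a second. The plain band has no stone to check. Then lay the tester gently back in the tray, leaving the display, the tray and everything else undisturbed.

Things in the scene. Friction and masses are not known exactly. Their poses are not given: they have to be found in the camera images.
- tester: Gem tester, pen-like, 163 mm long, about 83 g, loose. Origin: centre of the underside it lies on; x along it to the probe, z up. Grey body 24 mm wide and high from x = -75 to 30 mm, black nose tapering 24 to 9 mm up to x = 70, 5.6 mm collar to x = 76, 3 mm copper probe to x = 88 mm. Its axis is at z = 12 mm. Balance point near x = -10 mm: grip the body there, across its flat sides.
- tester_tip (a point): The round end (1.5 mm radius) of the probe, on the tester's axis; 88 mm ahead of the tester's origin when the probe is out. Axes as the tester's.
- tester_tail (a point): Centre of the tester's rear end face, 75 mm behind its origin, 12 mm above its underside.
- tester_probe (a joint): How far the spring probe is pushed into the nose, in m: 0 fully out, 0.004 fully in. The spring starts at 0.3 N and rises 0.4 N per mm, to about 1.9 N fully in; beyond that the contact is rigid.
- tray: Shallow white tray, 250 x 160 mm (x, y), lined in grey, fixed. Floor 3 mm above the worktop, rim 10 mm high and 4 mm thick. Origin: centre of the underside, axes along its sides, z up. The tester starts near its middle, roughly along the tray's x.
- display: Ring display, white plastic with grey foam rolls, 160 mm long (y), 80 mm high, fixed. Origin: on the worktop under the middle of the row; -x is its front, x its high back, y along the row to the left end as seen from the front. The face slopes 40 degrees from level, rising to +x. Four rings stand about 36 mm apart, in any order, in a slit halfway up (x = 0, 50 mm above the worktop).
- ring_round: Steel ring with a round clear stone 16 mm across. Hoop 22 mm outside, half sunk in the display's slit, its plane along the row, the stone outward; held fast. Origin: centre of the hoop, on the slit line, 50 mm above the worktop; axes parallel to the display's.
- ring_oblong: Steel ring with an oblong clear step-cut stone, 19 mm along the row by 14 mm. Hoop 22 mm outside, half sunk in the display's slit, its plane along the row, the stone outward; held fast. Origin: centre of the hoop, on the slit line, 50 mm above the worktop; axes parallel to the display's.
- ring_square: Steel ring with a square clear step-cut stone 13.5 mm across. Hoop 22 mm outside, half sunk in the display's slit, its plane along the row, the stone outward; held fast. Origin: centre of the hoop, on the slit line, 50 mm above the worktop; axes parallel to the display's.
- ring_plain: Plain steel band without a stone, 13 mm high above the foam. Hoop 22 mm outside, half sunk in the display's slit, its plane along the row; held fast. Origin: centre of the hoop, on the slit line, 50 mm above the worktop; axes parallel to the display's.
- stone_round (a point): Centre of the stone's flat top facet (round, 10 mm across), 18 mm out from the slit line along the slope's outward normal. z: outward normal of the facet, 40 degrees from vertical, leaning to the display's front; y: level, along the row to its left end as seen from the front; x: up the slope.
- stone_oblong (a point): Centre of the stone's flat top facet (14 mm along the row by 10 mm), 19 mm out from the slit line along the slope's outward normal. z: outward normal of the facet, 40 degrees from vertical, leaning to the display's front; y: level, along the row to its left end as seen from the front; x: up the slope.
- stone_square (a point): Centre of the stone's flat top facet (10 mm square), 17 mm out from the slit line along the slope's outward normal. z: outward normal of the facet, 40 degrees from vertical, leaning to the display's front; y: level, along the row to its left end as seen from the front; x: up the slope.
- jar: Closed glass jar with an aluminium screw lid, 58 mm across, 62 mm high, loose. Origin: centre of its underside.
- clipper: Steel nail clipper, 78 mm long (x), 14 mm wide, 17 mm high, loose. Origin: centre of its underside.
- comb: Black plastic guard comb of a trimmer, 44 mm wide (y), 35 mm long, 20 mm high, loose. Origin: on its underside.
Not all that is in view belongs to the job. Several things look just like the tester: the one meant starts farthest to the robot's left.

How it is judged:
On the way, in this order (a step that is already met when the one before it is completed fails the run):
1. the held tester's probe tip rests on the flat top of the leftmost stone: within 4.5 mm of its centre, square to it within 20 degrees, spring pressing (over 0.25 N), for 0.3 s (((distance between tester_tip and stone_round below 0.0045 m and contact force between tester and ring_round above 0.25 N and angle between the x axis of tester and the z axis of stone_round, either way round below 0.35 rad and contact force between the fingers and tester above 0.5 N and y of each of stone_oblong, stone_square in the frame of stone_round below 0 m) or (distance between tester_tip and stone_oblong below 0.0045 m and contact force between tester and ring_oblong above 0.25 N and angle between the x axis of tester and the z axis of stone_oblong, either way round below 0.35 rad and contact force between the fingers and tester above 0.5 N and y of each of stone_round, stone_square in the frame of stone_oblong below 0 m) or (distance between tester_tip and stone_square below 0.0045 m and contact force between tester and ring_square above 0.25 N and angle between the x axis of tester and the z axis of stone_square, either way round below 0.35 rad and contact force between the fingers and tester above 0.5 N and y of each of stone_round, stone_oblong in the frame of stone_square below 0 m))), for 0.3 s.
2. the held tester's probe tip rests on the flat top of the middle stone: within 4.5 mm of its centre, square to it within 20 degrees, spring pressing (over 0.25 N), for 0.3 s (((distance between tester_tip and stone_round below 0.0045 m and contact force between tester and ring_round above 0.25 N and angle between the x axis of tester and the z axis of stone_round, either way round below 0.35 rad and contact force between the fingers and tester above 0.5 N and ((y of stone_oblong in the frame of stone_round above 0 m and y of stone_square in the frame of stone_round below 0 m) or (y of stone_oblong in the frame of stone_round below 0 m and y of stone_square in the frame of stone_round above 0 m))) or (distance between tester_tip and stone_oblong below 0.0045 m and contact force between tester and ring_oblong above 0.25 N and angle between the x axis of tester and the z axis of stone_oblong, either way round below 0.35 rad and contact force between the fingers and tester above 0.5 N and ((y of stone_round in the frame of stone_oblong above 0 m and y of stone_square in the frame of stone_oblong below 0 m) or (y of stone_round in the frame of stone_oblong below 0 m and y of stone_square in the frame of stone_oblong above 0 m))) or (distance between tester_tip and stone_square below 0.0045 m and contact force between tester and ring_square above 0.25 N and angle between the x axis of tester and the z axis of stone_square, either way round below 0.35 rad and contact force between the fingers and tester above 0.5 N and ((y of stone_round in the frame of stone_square above 0 m and y of stone_oblong in the frame of stone_square below 0 m) or (y of stone_round in the frame of stone_square below 0 m and y of stone_oblong in the frame of stone_square above 0 m))))), for 0.3 s.
3. the held tester's probe tip rests on the flat top of the rightmost stone: within 4.5 mm of its centre, square to it within 20 degrees, spring pressing (over 0.25 N), for 0.3 s (((distance between tester_tip and stone_round below 0.0045 m and contact force between tester and ring_round above 0.25 N and angle between the x axis of tester and the z axis of stone_round, either way round below 0.35 rad and contact force between the fingers and tester above 0.5 N and y of each of stone_oblong, stone_square in the frame of stone_round above 0 m) or (distance between tester_tip and stone_oblong below 0.0045 m and contact force between tester and ring_oblong above 0.25 N and angle between the x axis of tester and the z axis of stone_oblong, either way round below 0.35 rad and contact force between the fingers and tester above 0.5 N and y of each of stone_round, stone_square in the frame of stone_oblong above 0 m) or (distance between tester_tip and stone_square below 0.0045 m and contact force between tester and ring_square above 0.25 N and angle between the x axis of tester and the z axis of stone_square, either way round below 0.35 rad and contact force between the fingers and tester above 0.5 N and y of each of stone_round, stone_oblong in the frame of stone_square above 0 m))), for 0.3 s.
At the end, for the whole second after the job is handed in: The tester lies flat, released and at rest wholly inside the tray's rim (both ends within the inner floor and less than 22 mm above the worktop), and the jar, clipper and comb are within 20 mm of where they were (x of tester_tip in the frame of tray between -0.121 and 0.121 m and y of tester_tip in the frame of tray between -0.076 and 0.076 m and x of tester_tail in the frame of tray between -0.121 and 0.121 m and y of tester_tail in the frame of tray between -0.076 and 0.076 m and height (world z) of each of tester_tip, tester_tail below 0.022 m and linear speed of tester below 0.02 m/s and contact force between the fingers and tester below 0.05 N and distance of each of jar, clipper, comb from where it was at the start of the episode below 0.02 m); the robot touches nothing.
It fails at once if a ring or the display is pressed with more than 10 N (contact force between anything else and ring_round above 10 N or contact force between anything else and ring_oblong above 10 N or contact force between anything else and ring_square above 10 N or contact force between anything else and ring_plain above 10 N or contact force between anything else and display above 10 N).
It fails at once if the tester is dropped: moving faster than 0.7 m/s (a fall of some 25 mm) while not between the fingers (contact force between the fingers and tester below 0.05 N and linear speed of tester above 0.7 m/s).
It fails at once if the jar, clipper or comb is pushed more than 20 mm (distance of any of jar, clipper, comb from where it was at the start of the episode above 0.02 m).
It also fails if it takes over 62 s, if anything falls off the work surface, if the arm or the gripper's body presses on something with over 40 N, if the wrist force passes 120 N, or if a joint passes its speed limit or range.

## Working session

There is one attempt and no reset: what is moved stays moved. The work goes in short steps, Python scripts to look and compute and a tool call to move; the robot and the scene stay as the last step left them, time stands still between calls to the robot, and variables do not carry over. Pictures are saved under pics/ and viewed, at most 10 in all, crops included, and the job is handed in when it is done.

Besides the shell and the picture viewer there is one more tool, called after "Call:" as name(argument=value, ...) on one line, values as JSON. move_arm: Moves the arm, as the interface text tells. Shift numbers are shares of 0.02 m and turn numbers shares of 6 degrees, none past 1 either way. Its arguments: {"type":"object","properties":{"plan":{"type":"array"},"grip_force":{"type":"number"}},"required":["plan"]}

```bash
mkdir -p pics; ls; python3 - <<'E'
from workcell import observe, grab_frame
import cv2,numpy as np,pickle
s=observe(); print(s)
for n in("side","top"):
    f=grab_frame(n); cv2.imwrite(f"pics/{n}0.png",f["color"][...,::-1]); pickle.dump(f,open(f"{n}0.pkl","wb"))
    print(n,f["intrinsics"],f["position"],f["orientation"])
E
```

```text
pics
{'clock': 0.0, 'qpos': array([ 1.1437847 ,  0.52202708, -0.03628003,  1.60000814,  0.02120541,
        1.02108489, -0.11281434]), 'qd': array([-0.0006183 ,  0.00158116,  0.00047201, -0.00059338,  0.0001796 ,
        0.00048407, -0.00028648]), 'joint_efforts': array([ 1.67228376e-03, -9.27088308e+01,  1.98062003e+00, -3.69914997e+01,
        1.78779551e-02,  8.36724008e-03, -6.36904451e-05]), 'position': array([ 0.21812602, -0.58534286,  0.23071807]), 'tool_rot': array([-3.14045525e+00,  1.09397144e-04,  3.56749143e-01]), 'force': array([0.50317063, 0.31237286, 0.24002414]), 'moment': array([-0.00645847,  0.01304837,  0.0367583 ]), 'finger_force': 0.0, 'grip_width': 0.08526840034385286}
side [[531.96644508   0.         318.42040618]
 [  0.         531.96644508 248.86415891]
 [  0.           0.           1.        ]] [-0.01479328  0.90451104  0.70902836] [-2.08691779  0.02338066 -2.63405692]
top [[484.11936421   0.         316.59164657]
 [  0.         484.11936421 235.69938944]
 [  0.           0.           1.        ]] [ 0.33021132 -0.07746274  1.18684798] [-2.92759635 -0.00394852 -1.54472656]
```

View pics/top0.png

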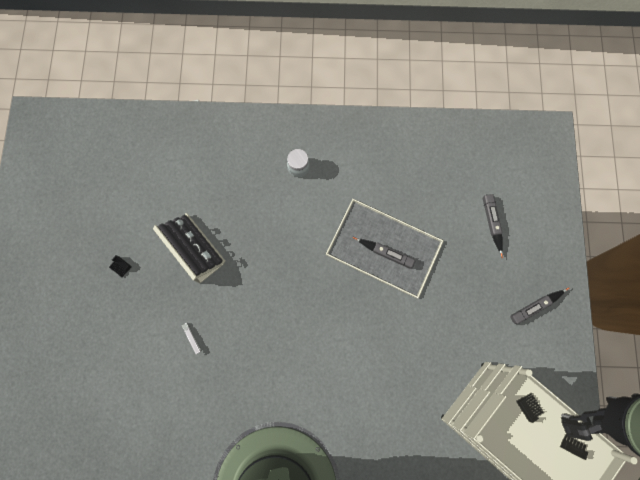

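View pics/side0.png

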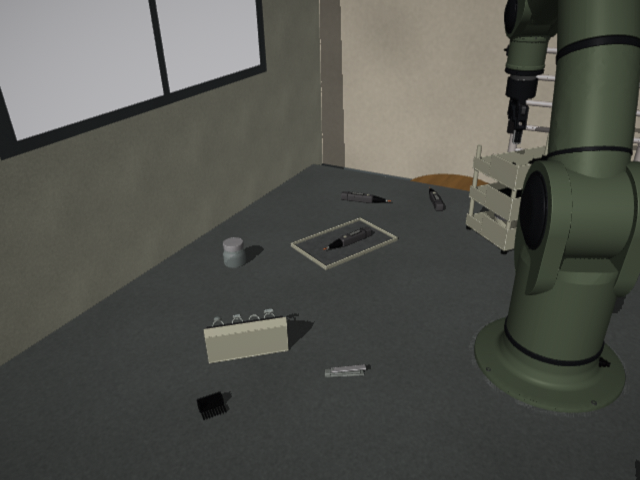

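The top view shows three look-alikes: a tester in the tray (390,252), one at (495,227) and one at (540,307). The robot's left is image left, so the one in the tray is meant. The display is near (190,247) with its high back towards lower-left. The jar is at (298,160), the clipper at (193,338) and the comb at (120,266).

```bash
cat > h.py <<'E'
import numpy as np,cv2,pickle
from scipy.spatial.transform import Rotation as Rn
def R(o): return Rn.from_euler('xyz',o).as_matrix()
def campose(f,s=None):
    if 'tool_from_camera' in f:
        T=np.array(f['tool_from_camera']);Rt=R(s['tool_rot'])
        return s['position']+Rt@T[:3,3],Rt@T[:3,:3]
    return np.array(f['position']),R(f['orientation'])
def ray(f,uv,z,s=None):
    p,Rc=campose(f,s);d=Rc@np.linalg.inv(f['intrinsics'])@np.array([uv[0],uv[1],1.])
    return p+d*(z-p[2])/d[2]
def proj(f,X,s=None):
    p,Rc=campose(f,s);c=f['intrinsics']@(Rc.T@(np.asarray(X)-p));return c[:2]/c[2]
E
python3 - <<'E'
from h import *
f=pickle.load(open('top0.pkl','rb'));im=f['color'][...,::-1]
a=cv2.resize(im[195:300,320:450],None,fx=4,fy=4,interpolation=cv2.INTER_CUBIC)
b=cv2.resize(im[200:290,145:250],None,fx=4.6,fy=4.6,interpolation=cv2.INTER_CUBIC)[:420]
c=np.zeros((420,800,3),np.uint8);a=cv2.resize(a,(400,323));c[:323,:400]=a;b=cv2.resize(b,(400,343));c[:343,400:]=b
cv2.imwrite('pics/crop1.png',c)
for n,p,z in[('tip',(354,238.5),.015),('tail',(421,266),.015),('t1',(352,200),.01),('t2',(443,240),.01),('t3',(419,297),.01),('t4',(327,253),.01),('backL',(197,281),.08),('backR',(154,229),.08),('jar',(298,160),.06),('clip',(193,338),.01)]:print(n,ray(f,p,z).round(3))
E
```

```text
tip [ 0.58  -0.168  0.015]
tail [ 0.516 -0.333  0.015]
t1 [ 0.681 -0.163  0.01 ]
t2 [ 0.584 -0.39   0.01 ]
t3 [ 0.441 -0.327  0.01 ]
t4 [ 0.543 -0.102  0.01 ]
backL [0.457 0.196 0.08 ]
backR [0.577 0.306 0.08 ]
jar [ 0.765 -0.025  0.06 ]
clip [0.329 0.212 0.01 ]
```

View pics/crop1.png

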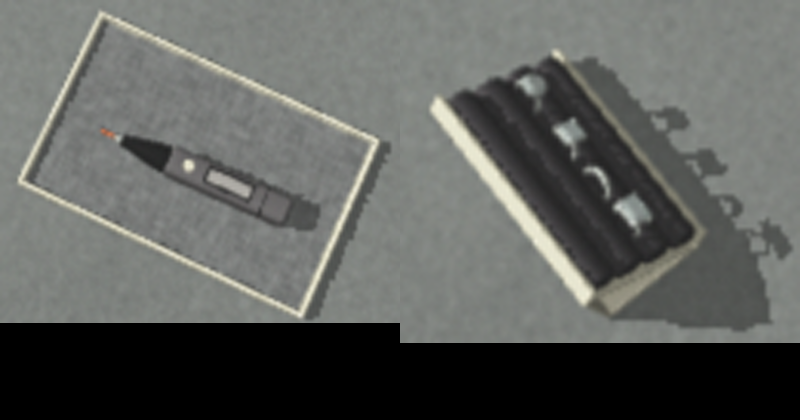

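The tray crop confirms the choice: probe (copper) at about (353,238), tail at about (413,265). Display, from its left end as seen from the front (lower right in the image): oblong (206,256), plain (197,248), square (190,235), round (180,223). I'll look closer with the wrist camera over the tray first.

```bash
cat >> h.py <<'E'
def rows(s,P,o):
    """total tool-frame shift in units of .02 m and rotvec in units of 6deg, from state s to pose P,o"""
    R0=R(s['tool_rot']);d=R0.T@(np.asarray(P)-s['position'])/.02
    return d,np.degrees(Rn.from_matrix(R0.T@R(o)).as_rotvec())/6
E
python3 - <<'E'
from h import *
from workcell import observe,grab_frame
s=observe();f=grab_frame('wrist');print(np.round(f['tool_from_camera'],3),f['intrinsics'])
t=pickle.load(open('top0.pkl','rb'))
tip=ray(t,(353.4,237.8),.015);tail=ray(t,(412.6,264),.015);u=tip-tail;print(tip,tail,np.linalg.norm(u),np.arctan2(u[1],u[0]))
for n,p,z in[('obl',(205.9,255.6),.0646),('sq',(189.6,234.9),.063),('rnd',(179.6,222.8),.0638),('plain',(197,247.8),.062)]:print(n,ray(t,p,z).round(4))
print(rows(s,[.5,-.25,.3],s['tool_rot']))
E
```

```text
[[-0.    -0.952 -0.307  0.079]
 [ 1.    -0.001  0.001 -0.001]
 [-0.001 -0.307  0.952 -0.142]
 [ 0.     0.     0.     1.   ]] [[402.74756205   0.         312.93319499]
 [  0.         402.74756205 243.60055828]
 [  0.           0.           1.        ]]
[ 0.58205163 -0.16667615  0.015     ] [ 0.52037413 -0.31223911  0.015     ] 0.15809076277837183 1.1700128465893953
obl [0.5193 0.1832 0.0646]
sq [0.5683 0.2259 0.063 ]
rnd [0.597  0.2519 0.0638]
plain [0.5378 0.2061 0.062 ]
(array([ 19.06212118, -10.79576193,  -3.45117307]), array([0., 0., 0.]))
```

```bash
cat >> h.py <<'E'
def tri(fa,ua,fb,ub):
    L=[]
    for f,u in((fa,ua),(fb,ub)):
        p,Rc=campose(f);d=Rc@np.linalg.inv(f['intrinsics'])@np.array([u[0],u[1],1.]);L.append((p,d/np.linalg.norm(d)))
    A=sum(np.eye(3)-np.outer(d,d) for p,d in L);b=sum((np.eye(3)-np.outer(d,d))@p for p,d in L)
    return np.linalg.solve(A,b)
def steps(s,P,o,n):
    """constant row (shift/.02, turn/6deg) repeated n times that leads exactly to P,o"""
    R0=R(s['tool_rot']);D=R0.T@(np.asarray(P)-s['position'])
    w=Rn.from_matrix(R0.T@R(o)).as_rotvec()/n;S=sum(Rn.from_rotvec(w*k).as_matrix() for k in range(n))
    return np.round(np.r_[np.linalg.solve(S,D)/.02,np.degrees(w)/6],3)
E
python3 - <<'E'
from h import *
from workcell import observe
t=pickle.load(open('top0.pkl','rb'));sd=pickle.load(open('side0.pkl','rb'));s=observe()
for z in(.1,.2,.25,.3):print(z,proj(sd,ray(t,(490,365),z)),proj(sd,ray(t,(525,370),z)),proj(sd,ray(t,(445,417),z)))
print(proj(sd,s['position']),proj(t,s['position']))
a=dict(s);a['position']=s['position']+[0,0,.1]
print(steps(a,[.585,-.187,.2],[np.pi,0,1.17],20),steps(a,[.585,-.187,.2],[np.pi,0,1.17],30))
im=np.zeros((440,800,3),np.uint8);im[:400,:400]=cv2.resize(sd['color'][130:260,440:570,::-1],(400,400));im[:400,400:]=cv2.resize(t['color'][350:480,435:565,::-1],(400,400));cv2.imwrite('pics/shelf.png',im)
E
```

```text
0.1 [468.32571926 197.93465783] [478.5607805  188.69211179] [500.73297502 220.65031703]
0.2 [467.6237339  167.49737151] [477.45313625 159.66816821] [498.43837447 186.45714934]
0.25 [467.24378548 151.02324075] [476.85221156 143.9219535 ] [497.20406556 168.06399956]
0.3 [466.84234986 133.61744958] [476.21622032 127.25687894] [495.90573341 148.71680249]
[511.98446014 142.05916703] [583.30701112 409.12235218]
[ 1.387 -0.116  0.327 -0.    -0.    -0.388] [ 0.925 -0.071  0.218 -0.    -0.    -0.259]
```

View pics/shelf.png

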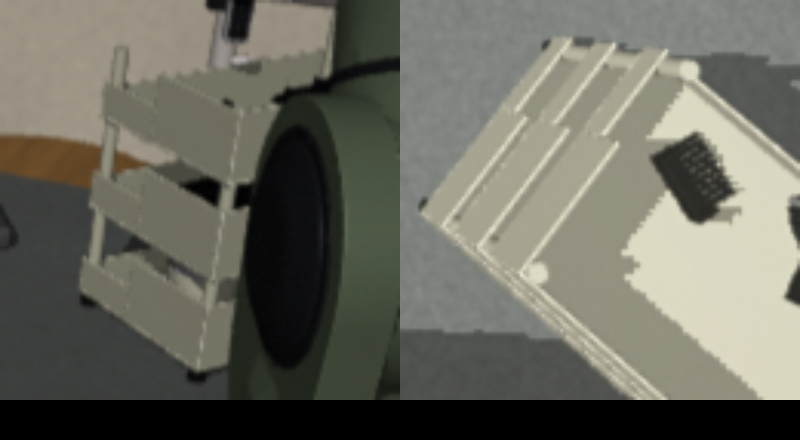

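The crops show a three-tier trolley below the gripper, its post top about 0.245 m up. So I'll raise the tool 0.1 m before moving across.

Call:
move_arm(plan=[[[0,0,-1,0,0,0,1],[0,0,-1,0,0,0,1],[0,0,-1,0,0,0,1],[0,0,-1,0,0,0,1],[0,0,-1,0,0,0,1],[0.93,-0.07,0,0,0,-0.26,1],[0.93,-0.07,0,0,0,-0.26,1],[0.93,-0.07,0.1,0,0,-0.26,1],[0.93,-0.07,0.1,0,0,-0.26,1],[0.93,-0.07,0.2,0,0,-0.26,1]]])

```text
clock: 1.15
position: [0.3023, -0.5409, 0.3226]
tool_rot: [-3.141, -0.0, 0.496]
force: [-0.0, -0.3, 0.3]
grip_width: 0.0852
finger_force: 0.0
```

Call:
move_arm(plan=[[[0.93,-0.07,0.25,0,0,-0.26,1],[0.93,-0.07,0.25,0,0,-0.26,1],[0.93,-0.07,0.25,0,0,-0.26,1],[0.93,-0.07,0.25,0,0,-0.26,1],[0.93,-0.07,0.25,0,0,-0.26,1],[0.93,-0.07,0.25,0,0,-0.26,1],[0.93,-0.07,0.25,0,0,-0.26,1],[0.93,-0.07,0.25,0,0,-0.26,1],[0.93,-0.07,0.25,0,0,-0.26,1],[0.93,-0.07,0.25,0,0,-0.26,1]]])

```text
clock: 2.15
position: [0.4451, -0.4224, 0.2729]
tool_rot: [-3.142, -0.0, 0.767]
force: [-0.6, -0.5, -0.4]
grip_width: 0.0857
finger_force: 0.0
```

Call:
move_arm(plan=[[[0.93,-0.07,0.25,0,0,-0.26,1],[0.93,-0.07,0.25,0,0,-0.26,1],[0.93,-0.07,0.25,0,0,-0.26,1],[0.93,-0.07,0.25,0,0,-0.26,1],[0.93,-0.07,0.25,0,0,-0.26,1],[0.93,-0.07,0.25,0,0,-0.26,1],[0.93,-0.07,0.25,0,0,-0.26,1],[0.93,-0.07,0.25,0,0,-0.26,1],[0.93,-0.07,0.25,0,0,-0.26,1],[0.93,-0.07,0.25,0,0,-0.26,1]]])

```text
clock: 3.15
position: [0.551, -0.2696, 0.2229]
tool_rot: [3.142, -0.0, 1.04]
force: [0.3, -0.7, -0.9]
grip_width: 0.0854
finger_force: 0.0
```

```bash
python3 - <<'E'
from h import *
from workcell import observe,grab_frame
s=observe();f=grab_frame('wrist');pickle.dump((f,s),open('w1.pkl','wb'));cv2.imwrite('pics/w1.png',f['color'][...,::-1]);print(s['qpos'].round(4),s['position'].round(4))
hsv=cv2.cvtColor(f['color'],cv2.COLOR_RGB2HSV)
m=cv2.inRange(hsv,(3,110,80),(20,255,255));n,l,st,c=cv2.connectedComponentsWithStats(m)
for i in range(1,n):
    if st[i,4]>8:print(st[i],c[i],ray(f,c[i],.015,s))
E
```

```text
[ 0.5533  0.523  -0.2842  1.6308  0.166   1.0115 -0.3142] [ 0.551  -0.2696  0.2229]
[283  77   3  12  21] [284.04761905  82.57142857] [ 0.5827263  -0.16878754  0.015     ]
[434 413   6   4  10] [436.6 414.8] [ 0.54985801 -0.52908932  0.015     ]
```

View pics/w1.png

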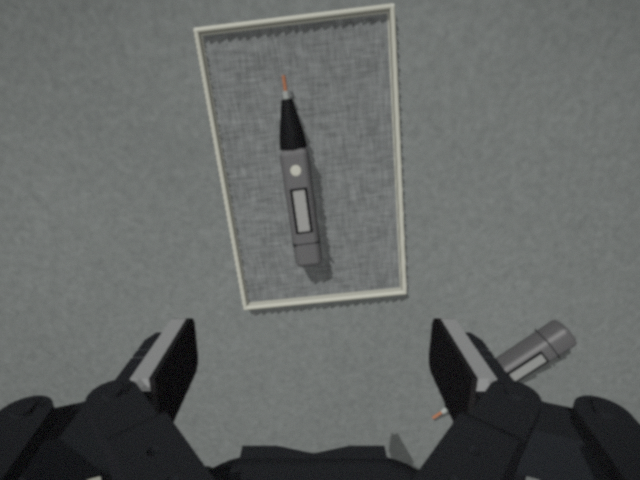

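The picture shows the tester lying in the tray, with the probe tip at (284,76), the nose/body edge at (293,149) and the tail at (308,265). The tray corners are (194,29), (394,5), (405,293) and (246,308).

```bash
python3 - <<'E'
from h import *
from workcell import observe
f,s=pickle.load(open('w1.pkl','rb'))
for n,p,z in[('tip',(284,75.5),.015),('edge30',(293,149),.027),('tail',(308,264),.027),('c1',(194,29),.01),('c2',(394,5),.01),('c3',(405,293),.01),('c4',(246,308),.01)]:print(n,ray(f,p,z,s).round(4))
a=ray(f,(284,75.5),.015,s);b=ray(f,(293,149),.027,s);c=ray(f,(308,264),.027,s)
for p,q in((a,b),(b,c),(a,c)):print(np.hypot(*(p-q)[:2]),np.arctan2(*(p-q)[1::-1]))
print(steps(observe(),[.567,.19,.22],[np.pi,0,2.0],24))
E
```

```text
tip [ 0.5855 -0.1643  0.015 ]
edge30 [ 0.5627 -0.2167  0.027 ]
tail [ 0.5219 -0.3095  0.027 ]
c1 [ 0.542  -0.0988  0.01  ]
c2 [ 0.6858 -0.1639  0.01  ]
c3 [ 0.5839 -0.3881  0.01  ]
c4 [ 0.4429 -0.3238  0.01  ]
0.05719497525383451 1.160834849210412
0.10137281763314668 1.1571596910142024
0.15856754594988182 1.1584853101325479
[ 0.987 -0.035  0.005 -0.    -0.001 -0.38 ]
```

Call:
move_arm(plan=[[[0.99,-0.03,0,0,0,-0.38,1],[0.99,-0.03,0,0,0,-0.38,1],[0.99,-0.03,0,0,0,-0.38,1],[0.99,-0.03,0,0,0,-0.38,1],[0.99,-0.03,0,0,0,-0.38,1],[0.99,-0.03,0,0,0,-0.38,1],[0.99,-0.03,0,0,0,-0.38,1],[0.99,-0.03,0,0,0,-0.38,1],[0.99,-0.03,0,0,0,-0.38,1],[0.99,-0.03,0,0,0,-0.38,1]]])

```text
clock: 4.2
position: [0.6131, -0.0828, 0.2233]
tool_rot: [-3.142, 0.0, 1.439]
force: [-1.0, -0.7, -0.4]
grip_width: 0.0856
finger_force: 0.0
```

Call:
move_arm(plan=[[[0.99,-0.03,0,0,0,-0.38,1],[0.99,-0.03,0,0,0,-0.38,1],[0.99,-0.03,0,0,0,-0.38,1],[0.99,-0.03,0,0,0,-0.38,1],[0.99,-0.03,0,0,0,-0.38,1],[0.99,-0.03,0,0,0,-0.38,1],[0.99,-0.03,0,0,0,-0.38,1],[0.99,-0.03,0,0,0,-0.38,1],[0.99,-0.03,0,0,0,-0.38,1],[0.5,-0.03,0,0,0,-0.2,1]]])

```text
clock: 5.2
position: [0.5999, 0.1048, 0.2234]
tool_rot: [3.142, -0.001, 1.819]
force: [-0.1, -0.3, -0.3]
grip_width: 0.0855
finger_force: 0.0
```

```bash
python3 - <<'E'
from h import *
from workcell import observe,grab_frame
s=observe();f=grab_frame('wrist');pickle.dump((f,s),open('w2.pkl','wb'));cv2.imwrite('pics/w2.png',f['color'][...,::-1]);print(s['qpos'].round(4),s['qd'].round(3),s['position'].round(4),s['tool_rot'].round(3))
E
```

```text
[ 0.0851  0.5468 -0.5218  1.6335  0.304   1.043  -0.2798] [-0.097 -0.007 -0.043  0.03   0.033 -0.004  0.013] [0.5999 0.1048 0.2234] [ 3.142e+00 -1.000e-03  1.819e+00]
```

View pics/w2.png

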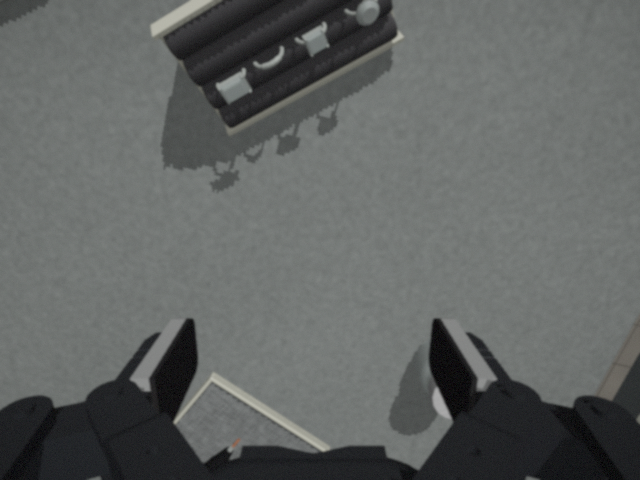

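```bash
python3 - <<'E'
from h import *
from workcell import observe,grab_frame
s=observe();f=grab_frame('wrist');pickle.dump((f,s),open('w3.pkl','wb'));print(s['position'],np.abs(s['qd']).max())
cv2.imwrite('pics/w3.png',cv2.resize(f['color'][0:120,200:400,::-1],(800,480),interpolation=cv2.INTER_CUBIC))
E
```

```text
[0.59958041 0.10561633 0.22339721] 0.025601212223503294
```

View pics/w3.png

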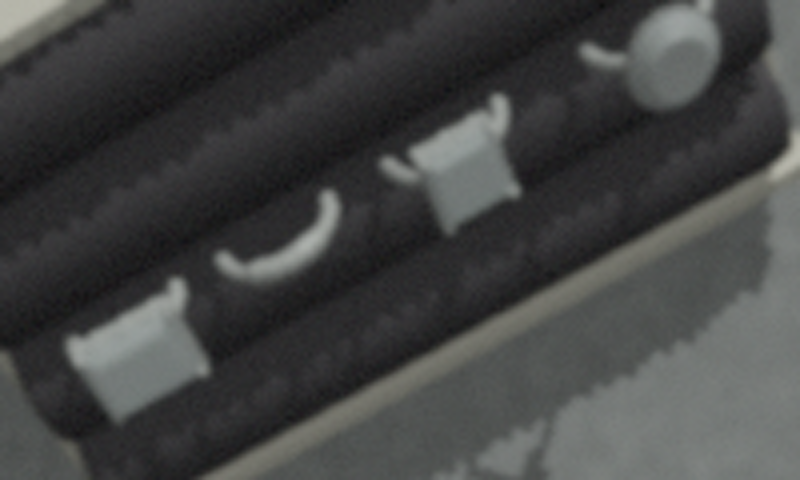

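The zoom shows the facets of the oblong at crop (147,374), the square at (474,188) and the round at (684,50). The plain band is between the oblong and the square. So the order is oblong, square, round.

```bash
python3 - <<'E'
from h import *
f,s=pickle.load(open('w3.pkl','rb'));t=pickle.load(open('top0.pkl','rb'));sd=pickle.load(open('side0.pkl','rb'))
c,sn=np.cos(np.radians(40)),np.sin(np.radians(40))
P={}
for n,u,h in(('obl',(147,374),19),('sq',(474,188),17),('rnd',(684,50),18)):
    uv=(200+u[0]/4-.375,u[1]/4-.375);P[n]=ray(f,uv,.05+h*c/1000,s);print(n,P[n].round(4),proj(t,P[n]).round(1),proj(sd,P[n]).round(1))
d=P['obl']-P['rnd'];th=np.arctan2(-d[0],d[1]);print('yaw of display',th,np.hypot(*d[:2]),np.hypot(*(P['sq']-P['rnd'])[:2]))
X=np.array([np.cos(th),np.sin(th)])
for n in P:print(n,X@P[n][:2])
# front edge of base for direction check
for u in((200,480),(790,170)):print(ray(f,(200+u[0]/4,u[1]/4),.02,s))
T=P['sq'];n=np.array([-sn*X[0],-sn*X[1],c]);xt=-n;print('n',n)
yt=np.cross([0,0,1],[X[0],X[1],0]);zt=np.cross(xt,yt);print('tester z',zt)
Rt=np.c_[xt,-yt,-zt];print('tool rpy',Rn.from_matrix(Rt).as_euler('xyz'))
im=cv2.resize(sd['color'][300:340,195:295,::-1],(800,320),interpolation=cv2.INTER_CUBIC)
for q in P.values():
    u=proj(sd,q);cv2.circle(im,(int((u[0]-195)*8+4),int((u[1]-300)*8+4)),3,(0,0,255),-1)
im2=cv2.resize(t['color'][215:270,170:220,::-1],(280,280),interpolation=cv2.INTER_CUBIC)
for q in P.values():
    u=proj(t,q);cv2.circle(im2,(int((u[0]-170)*5.6+3),int((u[1]-215)*5.09+3)),3,(0,0,255),-1)
c=np.zeros((600,800,3),np.uint8);c[:320]=im;c[320:,:280]=im2;cv2.imwrite('pics/chk.png',c)
E
```

```text
obl [0.5246 0.1826 0.0646] [206.3 253.4] [267.2 308.1]
sq [0.5727 0.2256 0.063 ] [189.9 233.1] [235.9 313.4]
rnd [0.6013 0.2542 0.0638] [178.8 221. ] [215.9 316.8]
yaw of display 2.32209795051701 0.10489344180171808 0.040460735589537264
obl -0.22464127415668156
sq -0.2260404981359562
rnd -0.22464127415668156
[0.53120732 0.16508247 0.02      ]
[0.63066265 0.24975963 0.02      ]
n [ 0.43876076 -0.46974984  0.76604444]
tester z [-0.52289471  0.55982605  0.64278761]
tool rpy [-3.14159265  0.87266463  2.32209795]
```

View pics/chk.png

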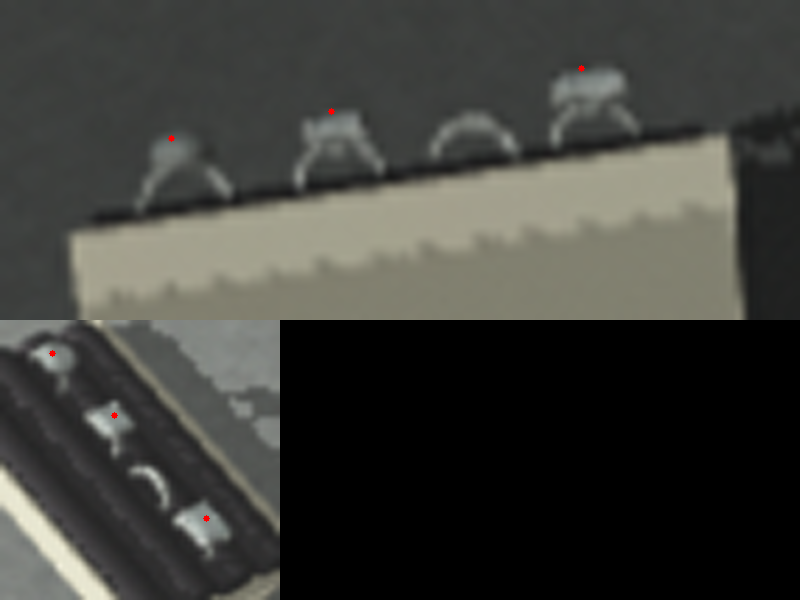

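The projected points land on the stones in both the top and side views, so the positions agree. Next is a quick fit of the arm's kinematics to check that the tilted touching pose is reachable.

```bash
cat > kin.py <<'E'
from h import *
from scipy.optimize import least_squares
import itertools
S=[(np.array([1.1437847,0.52202708,-0.03628003,1.60000814,0.02120541,1.02108489,-0.11281434]),np.array([.21812602,-.58534286,.23071807]),np.array([-3.14045525,1.09e-4,.356749]))]
for w in('w1','w2','w3'):
    s=pickle.load(open(w+'.pkl','rb'))[1];S.append((s['qpos'],s['position'],s['tool_rot']))
ry=lambda a:Rn.from_euler('y',a).as_matrix()
rz=lambda a:Rn.from_euler('z',a).as_matrix()
def fk(q,L,sg):
    h,L1,L2,L3,a=L;z=np.array([0,0,1.]);x=np.array([1.,0,0])
    A=rz(sg[0]*q[0]);p=h*z;A=A@ry(q[1])@rz(sg[1]*q[2]);p=p+A@(L1*z+a*x)
    A=A@ry(q[3]);p=p+A@(L2*z-a*x);A=A@rz(sg[2]*q[4])@ry(q[5]);p=p+A@(L3*z)
    return p,A@rz(sg[3]*q[6]+sg[4])
E
python3 - <<'E'
from kin import *
best=[]
for sg in itertools.product((-1,1),(-1,1),(-1,1),(-1,1),(np.pi/2,-np.pi/2,0,np.pi)):
    e=sum(Rn.from_matrix(fk(q,(0,)*5,sg)[1].T@R(o)).magnitude() for q,p,o in S);best.append((e,sg))
best.sort();print(best[:3]);sg=best[0][1]
r=least_squares(lambda L:np.r_[np.concatenate([fk(q,L,sg)[0]-p for q,p,o in S]),.01*L[4]*0],[.3,.4,.4,.3,0]);print(r.x,np.abs(r.fun).max())
pickle.dump((r.x,sg),open('kin.pkl','wb'))
E
```

```text
[(4.1937123197985e-07, (-1, -1, -1, -1, 1.5707963267948966)), (1.5198374830762293, (-1, 1, 1, 1, 1.5707963267948966)), (1.5899859576916244, (-1, -1, 1, -1, 1.5707963267948966))]
[39.95868258  1.94647773  1.35674957 40.32669494 -1.05023767] 0.046553401058224725
```

```bash
python3 - <<'E'
from h import *
from workcell import observe
print(steps(observe(),[.645,.15,.2],[np.pi,.873,2.31],10))
E
```

```text
[ 0.151  0.299  0.08  -0.205 -0.817 -0.44 ]
```

Call:
move_arm(plan=[[[0.15,0.3,0.08,-0.2,-0.82,-0.44,1],[0.15,0.3,0.08,-0.2,-0.82,-0.44,1],[0.15,0.3,0.08,-0.2,-0.82,-0.44,1],[0.15,0.3,0.08,-0.2,-0.82,-0.44,1],[0.15,0.3,0.08,-0.2,-0.82,-0.44,1],[0.15,0.3,0.08,-0.2,-0.82,-0.44,1],[0.15,0.3,0.08,-0.2,-0.82,-0.44,1],[0.15,0.3,0.08,-0.2,-0.82,-0.44,1],[0.15,0.3,0.08,-0.2,-0.82,-0.44,1],[0.15,0.3,0.08,-0.2,-0.82,-0.44,1]]])

```text
clock: 6.3
position: [0.6466, 0.1478, 0.2003]
tool_rot: [-3.133, 0.879, 2.312]
force: [0.5, -0.4, 0.1]
grip_width: 0.0857
finger_force: 0.0
```

```bash
python3 - <<'E'
from h import *
from workcell import observe
s=observe();pickle.dump((0,s),open('w4.pkl','wb'));print(s['qpos'].round(3),s['qd'].round(3),s['tool_rot'],s['position'])
# grasp pre-pose above tester
print(steps(s,[.5465,-.2536,.12],[np.pi,0,1.158],20),steps(s,[.5465,-.2536,.12],[np.pi,0,1.158],30))
E
```

```text
[-0.543  0.661 -0.244  1.815  1.205  1.161 -0.81 ] [-0.507  0.308  0.254  0.205  0.826  0.327 -0.499] [-3.1333171   0.87941654  2.31201732] [0.64659232 0.14778506 0.20026504]
[-0.84  -0.494  0.603  0.238  0.373  0.512] [-0.565 -0.323  0.4    0.159  0.249  0.341]
```

Call:
move_arm(plan=[[[-0.84,-0.49,0.6,0.24,0.37,0.51,1],[-0.84,-0.49,0.6,0.24,0.37,0.51,1],[-0.84,-0.49,0.6,0.24,0.37,0.51,1],[-0.84,-0.49,0.6,0.24,0.37,0.51,1],[-0.84,-0.49,0.6,0.24,0.37,0.51,1],[-0.84,-0.49,0.6,0.24,0.37,0.51,1],[-0.84,-0.49,0.6,0.24,0.37,0.51,1],[-0.84,-0.49,0.6,0.24,0.37,0.51,1],[-0.84,-0.49,0.6,0.24,0.37,0.51,1],[-0.84,-0.49,0.6,0.24,0.37,0.51,1]]])

```text
clock: 7.3
position: [0.6537, -0.0777, 0.2064]
tool_rot: [3.003, 0.436, 1.668]
force: [0.2, -0.4, -0.6]
grip_width: 0.0853
finger_force: 0.0
```

```bash
python3 - <<'E'
from h import *
from workcell import observe
s=observe();print(steps(s,[.5465,-.2536,.12],[np.pi,0,1.158],10))
E
```

```text
[-0.834 -0.489  0.604  0.234  0.374  0.508]
```

Call:
move_arm(plan=[[[-0.83,-0.49,0.6,0.23,0.37,0.51,1],[-0.83,-0.49,0.6,0.23,0.37,0.51,1],[-0.83,-0.49,0.6,0.23,0.37,0.51,1],[-0.83,-0.49,0.6,0.23,0.37,0.51,1],[-0.83,-0.49,0.6,0.23,0.37,0.51,1],[-0.83,-0.49,0.6,0.23,0.37,0.51,1],[-0.83,-0.49,0.6,0.23,0.37,0.51,1],[-0.83,-0.49,0.6,0.23,0.37,0.51,1],[-0.83,-0.49,0.6,0.23,0.37,0.51,1],[-0.83,-0.49,0.6,0.23,0.37,0.51,1]]])

```text
clock: 8.3
position: [0.5463, -0.253, 0.1204]
tool_rot: [3.136, 0.003, 1.156]
force: [-0.6, -0.6, -0.5]
grip_width: 0.0853
finger_force: 0.0
```

```bash
python3 - <<'E'
from h import *
from workcell import observe,grab_frame
grab_frame('top')
s=observe();f=grab_frame('wrist');pickle.dump((f,s),open('w5.pkl','wb'));cv2.imwrite('pics/w5.png',f['color'][...,::-1])
for X in([.5465,-.2536,.027],[.5855,-.1643,.015],[.5627,-.2167,.027]):print(proj(f,X,s))
print(s['position'],s['tool_rot'],steps(s,[.5465,-.2536,.0065],[np.pi,0,1.158],8))
E
```

```text
[317.19275344 242.01767109]
[315.49359777  70.26819286]
[316.74232367 175.55482213]
[ 0.54261344 -0.25686921  0.11839693] [3.14109242e+00 3.13911100e-03 1.14774843e+00] [ 0.03   0.014  0.699  0.001  0.004 -0.012]
```

View pics/w5.png

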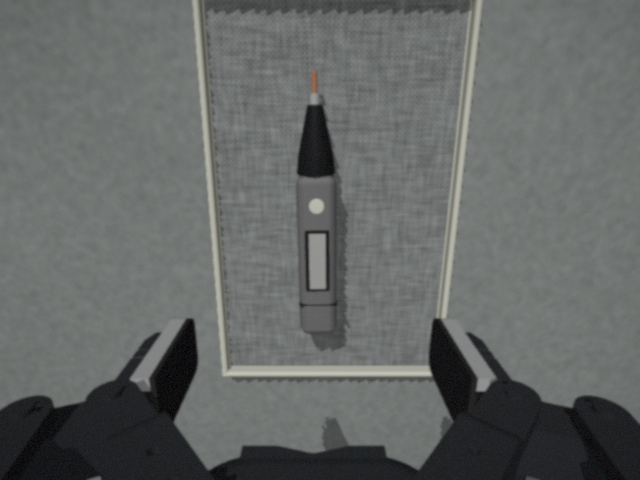

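The picture shows the tester lined up between the fingers: tip (315,71), nose edge (316,176), where predicted. Going down to grasp.

Call:
move_arm(plan=[[[0.03,0.01,0.7,0,0,-0.01,1],[0.03,0.01,0.7,0,0,-0.01,1],[0.03,0.01,0.7,0,0,-0.01,1],[0.03,0.01,0.7,0,0,-0.01,1],[0.03,0.01,0.7,0,0,-0.01,1],[0.03,0.01,0.7,0,0,-0.01,1],[0.03,0.01,0.7,0,0,-0.01,1],[0.03,0.01,0.7,0,0,-0.01,1],[0,0,0,0,0,0,1],[0,0,0,0,0,0,1]]])

```text
clock: 9.4
position: [0.5509, -0.2479, 0.0085]
tool_rot: [3.136, 0.004, 1.169]
force: [0.9, 0.1, 0.1]
grip_width: 0.0851
finger_force: 0.0
```

Call:
move_arm(plan=[[[0,0,0,0,0,0,0],[0,0,0,0,0,0,-0.2],[0,0,0,0,0,0,-0.4],[0,0,0,0,0,0,-1],[0,0,0,0,0,0,-1],[0,0,0,0,0,0,-1],[0,0,0,0,0,0,-1],[0,0,0,0,0,0,-1],[0,0,0,0,0,0,-1],[0,0,0,0,0,0,-1]]], grip_force=50)

```text
clock: 10.4
position: [0.5511, -0.2481, 0.0092]
tool_rot: [3.136, 0.004, 1.169]
force: [-1.0, 0.4, 6.9]
grip_width: 0.0231
finger_force: 49.8
```

Call:
move_arm(plan=[[[0,0,-0.3,0,0,0,-1],[0,0,-0.5,0,0,0,-1],[0,0,-0.8,0,0,0,-1],[0,0,-1,0,0,0,-1],[0,0,-1,0,0,0,-1],[0,0,-1,0,0,0,-1],[0,0,-1,0,0,0,-1],[0,0,-1,0,0,0,-1],[0,0,-1,0,0,0,-1],[0,0,-1,0,0,0,-1]]])

```text
clock: 11.4
position: [0.5502, -0.2469, 0.183]
tool_rot: [3.135, 0.004, 1.169]
force: [0.1, -1.4, -1.6]
grip_width: 0.0226
finger_force: 49.1
```

```bash
python3 - <<'E'
from h import *
from workcell import observe,grab_frame
s=observe();f=grab_frame('wrist');pickle.dump((f,s),open('w6.pkl','wb'));im=f['color']
print(s['position'],s['tool_rot'],s['grip_width'],s['force'],s['finger_force'])
T=np.array(f['tool_from_camera'])
hsv=cv2.cvtColor(im,cv2.COLOR_RGB2HSV);m=cv2.inRange(hsv,(3,110,60),(20,255,255));m[350:]=0
n,l,st,c=cv2.connectedComponentsWithStats(m)
for i in range(1,n):
    if st[i,4]>8:print(st[i],c[i])
# predicted tip pixel for tester level, with given z offset of axis behind TCP
K=f['intrinsics']
for dz in(-.019,-.014,-.009,-.006):
  for X in((.091,0,dz),(.033,0,dz-.012)):
    c_=np.linalg.inv(T)@np.r_[X,1];u=K@c_[:3];print(dz,(u[:2]/u[2]).round(1),end=' ')
  print()
cv2.imwrite('pics/w6.png',cv2.resize(im[0:400,160:480,::-1],(480,600)))
E
```

```text
[ 0.55022676 -0.24692215  0.18298942] [3.13513451 0.00385082 1.16881899] 0.022611746675550073 [ 0.06728875 -1.36629607 -1.64475297] 49.145362973213196
[311  76   7  39 269] [314.  95.]
-0.019 [314.7  69.6] -0.019 [314.7 276.8] 
-0.014 [314.6  71.4] -0.014 [314.6 270.6] 
-0.009 [314.5  73. ] -0.009 [314.6 264.8] 
-0.006 [314.5  73.9] -0.006 [314.5 261.5]
```

View pics/w6.png

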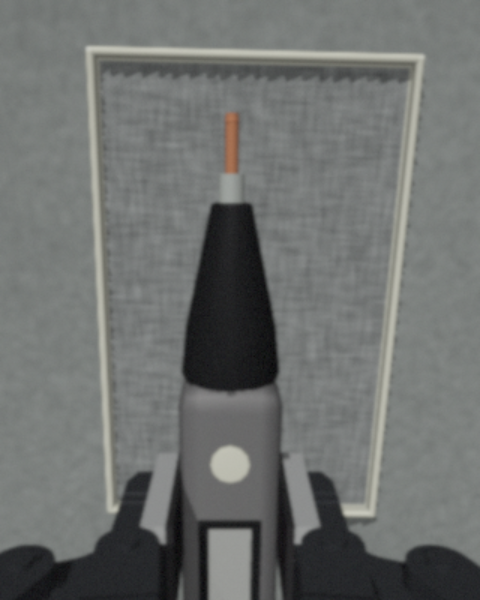

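```bash
cat >> h.py <<'E'
def tester_fit(f,obs):
    from scipy.optimize import least_squares
    T=np.linalg.inv(np.array(f['tool_from_camera']));K=f['intrinsics']
    def pr(v,x,h):
        x0,dz,th=v;c,s=np.cos(th),np.sin(th)   # th>0: nose leans toward tool +z
        X=np.r_[x0+c*x+s*h,0,dz+s*x-c*h,1.];u=K@(T@X)[:3];return u[1]/u[2]
    def fun(v,w=1):return np.array([pr(v,x,h)-r for x,h,r in obs])
    return least_squares(lambda v:np.r_[fun(v),(v[1]+.006)/.003],[0,-.006,0]),fun
E
python3 - <<'E'
from h import *
f,s=pickle.load(open('w6.pkl','rb'))
r,fun=tester_fit(f,[(.088,0,75.3),(.076,.0028,115.3),(.070,.0045,136.5),(.030,.012,256.5)])
print(r.x,fun(r.x))
E
```

```text
[ 0.00271108 -0.00094992 -0.00722194] [ 0.89224115 -0.02026373 -1.87132517  1.08953355]
```

```bash
cat >> h.py <<'E'
ST={'obl':np.array([.5246,.1826,.0646]),'sq':np.array([.5727,.2256,.063]),'rnd':np.array([.6013,.2542,.0638])}
TO=[np.pi,np.radians(50),2.31];TIP=np.array([.0905,0,-.0055])
def tcp(st,off):  # off>0: tip that far out from facet along its normal
    Rt=R(TO);return ST[st]-Rt@TIP-off*Rt[:,0]
E
python3 - <<'E'
from h import *
from workcell import observe
s=observe();P=tcp('obl',.04);print(s['position'],P)
for n in(20,24,30):print(steps(s,P,TO,n))
v=steps(s,P,TO,24);p=s['position'].copy();A=R(s['tool_rot'])
for k in range(24):
    p=p+A@v[:3]*.02;A=A@Rn.from_rotvec(np.radians(6*v[3:])).as_matrix()
    if k%4==3:print(p.round(3),(p+A@TIP).round(3))
E
```

```text
[ 0.55148576 -0.24732833  0.18613693] [0.58395094 0.11749583 0.16103347]
[ 0.92   0.205 -0.315 -0.234 -0.365 -0.509]
[ 0.765  0.175 -0.265 -0.195 -0.304 -0.425]
[ 0.611  0.143 -0.214 -0.156 -0.243 -0.34 ]
[ 0.584 -0.193  0.205] [ 0.605 -0.105  0.197]
[ 0.607 -0.132  0.215] [ 0.612 -0.043  0.195]
[ 0.618 -0.066  0.216] [0.608 0.017 0.183]
[ 0.617 -0.001  0.207] [0.594 0.074 0.162]
[0.605 0.062 0.189] [0.571 0.124 0.132]
[0.584 0.118 0.161] [0.542 0.164 0.095]
```

Call:
move_arm(plan=[[[0.92,0.2,-0.32,-0.23,-0.36,-0.51,-1],[0.92,0.2,-0.32,-0.23,-0.36,-0.51,-1],[0.92,0.2,-0.32,-0.23,-0.36,-0.51,-1],[0.92,0.2,-0.32,-0.23,-0.36,-0.51,-1],[0.92,0.2,-0.32,-0.23,-0.36,-0.51,-1],[0.92,0.2,-0.32,-0.23,-0.36,-0.51,-1],[0.92,0.2,-0.32,-0.23,-0.36,-0.51,-1],[0.92,0.2,-0.32,-0.23,-0.36,-0.51,-1],[0.92,0.2,-0.32,-0.23,-0.36,-0.51,-1],[0.92,0.2,-0.32,-0.23,-0.36,-0.51,-1]]])

```text
clock: 12.45
position: [0.6158, -0.0649, 0.2133]
tool_rot: [2.999, 0.429, 1.682]
force: [1.2, 0.2, -1.6]
grip_width: 0.0229
finger_force: 49.2
```

```bash
python3 - <<'E'
from h import *
from workcell import observe
s=observe();print(s['position'],steps(s,tcp('obl',.04),TO,10),steps(s,tcp('obl',.04),TO,9))
E
```

```text
[ 0.61578836 -0.06491345  0.21325018] [ 0.904  0.214 -0.316 -0.235 -0.373 -0.507] [ 1.006  0.234 -0.349 -0.261 -0.414 -0.563]
```

Call:
move_arm(plan=[[[0.92,0.2,-0.32,-0.23,-0.36,-0.51,-1],[0.92,0.2,-0.32,-0.23,-0.36,-0.51,-1],[0.92,0.2,-0.32,-0.23,-0.36,-0.51,-1],[0.92,0.2,-0.32,-0.23,-0.36,-0.51,-1],[0.92,0.2,-0.32,-0.23,-0.36,-0.51,-1],[0.92,0.2,-0.32,-0.23,-0.36,-0.51,-1],[0.92,0.2,-0.32,-0.23,-0.36,-0.51,-1],[0.92,0.2,-0.32,-0.23,-0.36,-0.51,-1],[0.92,0.2,-0.32,-0.23,-0.36,-0.51,-1],[0.5,0.1,-0.2,-0.23,-0.36,-0.51,-1]]])

```text
clock: 13.45
position: [0.5828, 0.1134, 0.1646]
tool_rot: [-3.139, 0.857, 2.314]
force: [0.4, -0.0, -0.5]
grip_width: 0.023
finger_force: 49.2
```

```bash
python3 - <<'E'
from h import *
from workcell import observe,grab_frame
grab_frame('side');grab_frame('side');grab_frame('side')
t=grab_frame('top');sd=grab_frame('side')
s=observe();f=grab_frame('wrist');pickle.dump((f,s,t,sd),open('w7.pkl','wb'))
print(s['position'],tcp('obl',.04),s['tool_rot'],np.abs(s['qd']).max(),steps(s,tcp('obl',.0),TO,10))
A=s['position']+R(s['tool_rot'])@TIP
print('tip',A,'proj',proj(t,A),proj(f,A,s),'stone wrist',proj(f,ST['obl'],s))
im=np.zeros((600,800,3),np.uint8);im[:450,:600]=cv2.resize(f['color'][...,::-1],(600,450))
u=proj(t,A);im[300:600,500:800]=cv2.resize(t['color'][215:265,180:230,::-1],(300,300),interpolation=cv2.INTER_CUBIC)
cv2.imwrite('pics/w7.png',im)
E
```

```text
[0.58361558 0.11097979 0.16494691] [0.58395094 0.11749583 0.16103347] [-3.14036211  0.8559937   2.30723717] 0.009752577687353166 [ 0.23   0.023 -0.003 -0.003 -0.016 -0.002]
tip [0.5409882  0.15800963 0.10020434] proj [214.1768688  243.86648022] [312.20200518  77.11343491] stone wrist [327.49732829 -97.50669135]
```

View pics/w7.png

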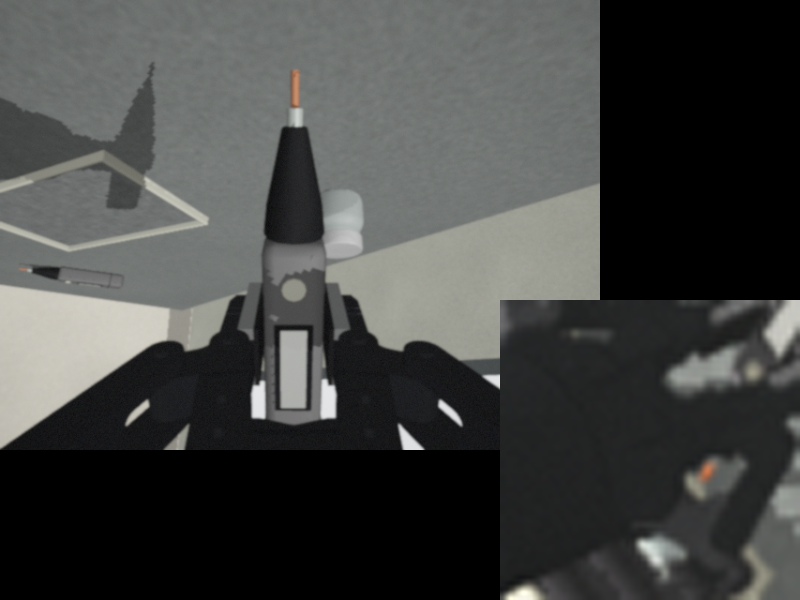

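In the wrist view the held tester is straight, with its tip at (314,75). In the top view the copper is near (214,244), as predicted. I'm moving closer, to about 6 mm above the oblong.

Call:
move_arm(plan=[[[0.25,0.03,0,0,-0.02,0,-1],[0.25,0.03,0,0,-0.02,0,-1],[0.25,0.03,0,0,-0.02,0,-1],[0.25,0.03,0,0,-0.02,0,-1],[0.25,0.03,0,0,-0.02,0,-1],[0.25,0.03,0,0,-0.02,0,-1],[0.25,0.03,0,0,-0.02,0,-1],[0.25,0.02,0,0,-0.02,0,-1],[0,0,0,0,0,0,-1],[0,0,0,0,0,0,-1]]])

```text
clock: 14.75
position: [0.5689, 0.1338, 0.1335]
tool_rot: [-3.137, 0.873, 2.312]
force: [-0.2, -0.7, -1.4]
grip_width: 0.0233
finger_force: 49.2
```

```bash
cat >> h.py <<'E'
def look(st,name,side=True):
    from workcell import observe,grab_frame
    t=grab_frame('top');sd=grab_frame('side');s=observe();f=grab_frame('wrist');pickle.dump((f,s,t,sd),open(name+'.pkl','wb'))
    A=s['position']+R(s['tool_rot'])@TIP;print('tcp',s['position'].round(4),'F',s['force'].round(1),'w',s['grip_width'].round(4))
    print('left to contact (units of row):',steps(s,tcp(st,0),TO,1),'tip-stone',((A-ST[st])@R(TO)).round(4))
    for n,fr in(('top',t),('wrist',f)):
        u=proj(fr,A,s) if n=='wrist' else proj(fr,A);q=[proj(fr,A-R(s['tool_rot'])[:,0]*k/1000,s) if n=='wrist' else proj(fr,A-R(s['tool_rot'])[:,0]*k/1000) for k in(6,)]
        x,y=np.round(u).astype(int);r=8 if n=='top' else 60
        y0,x0=max(y-r,0),x-r;c=fr['color'][y0:y+r,x0:x+r].astype(int);m=(c[...,0]-c[...,2]>40)&(c[...,0]>1.4*c[...,1]);v,h=np.nonzero(m)
        wt=(c[...,0]-c[...,2])[m]
        if len(v):print(n,'pred tip',u.round(1),'pred mid',q[0].round(1),'copper mid',round(np.average(h+x0,weights=wt),1),round(np.average(v+y0,weights=wt),1),'rows',v.min()+y0,v.max()+y0,len(v))
    return f,s,t,sd
E
python3 - <<'E'
from h import *
f,s,t,sd=look('obl','w8')
im=np.zeros((400,800,3),np.uint8);im[:,:400]=cv2.resize(f['color'][0:200,215:415,::-1],(400,400));im[:,400:]=cv2.resize(t['color'][225:275,180:230,::-1],(400,400),interpolation=cv2.INTER_CUBIC)
cv2.imwrite('pics/w8.png',im)
E
```

```text
Traceback (most recent call last):
  File "h.py", line 44, in look
    A=s['position']+R(s['tool_rot'])@TIP;print('tcp',s['position'].round(4),'F',s['force'].round(1),'w',s['grip_width'].round(4))
                                                                                                        ^^^^^^^^^^^^^^^^^^^^^
AttributeError: 'float' object has no attribute 'round'
```

I've viewed 11 pictures, one over the limit of 10, so from here I'll use measured numbers only.

```bash
sed -i "s/s\['grip_width'\].round(4)/round(s['grip_width'],4)/" h.py
python3 - <<'E'
from h import *
f,s,t,sd=look('obl','w8')
u=proj(f,ST['obl'],s);print('stone pred wrist',u)
g=cv2.cvtColor(f['color'],cv2.COLOR_RGB2GRAY);np.set_printoptions(linewidth=220)
print(g[20:110:4,270:366:5])
# width profile of facet prediction: corners
Rt=R(TO)
for dy in(-7,7):
  for dz in(-5,5):print(dy,dz,proj(f,ST['obl']+Rt@np.array([0,dy,dz])/1000,s).round(1))
E
```

```text
tcp [0.569  0.1337 0.1337] F [ 0.  -0.5 -1.6] w 0.023
left to contact (units of row): [ 0.245  0.004 -0.034 -0.026  0.002  0.007] tip-stone [-0.0049 -0.0001  0.0007]
top pred tip [207.3 252.2] pred mid [208.1 250.8] copper mid 207.5 251.0 rows 250 252 4
wrist pred tip [312.2  77.1] pred mid [312.2  97.3] copper mid 313.6 94.1 rows 76 113 207
stone pred wrist [312.62236263  59.88276407]
[[ 97 114  96 135 183 174 143 191 191 191 176 131 176 194 131  74 106  97 107  72]
 [116 115 114  96 145 177 168 194 193 193 188 179 180 148 119 115 118 107  76  72]
 [ 99 102 174 174 172 172 173 172 171 172 170 162 161 158 154 129 110  74  77 115]
 [ 73  86 193 190 189 188 189 189 189 189 188 189 189 189 185 159  76  75 114 118]
 [ 71  78 181 185 185 184 185 187 186 186 187 187 188 187 186 150  77 118 120 116]
 [112 119 185 173 177 180 175 171 173 174 168 168 169 162 157 110  73 102 117 119]
 [118 118 179 175 195 197 198 198 201 200 201 202 202 191 150  88  73 108 116 120]
 [115 116 154 144 169 171 171 172 171 173 173 173 174 155 162  76 108 119 116 117]
 [121 118 114 111 155 157 159 157 157 154 158 1
[... 574 characters left out ...]
5 125 117 117 122 121 119 118 118 120 120]
 [117 118 114 116 118 121 117 118 102 155 122 115 117 122 121 124 120 116 118 117]
 [116 122 116 113 118 120 120 122  99 157 121 120 120 122 119 120 119 118 119 117]
 [118 114 117 119 120 119 120 123 102 158 124 120 119 118 120 117 123 122 122 122]
 [116 119 120 120 120 121 124 124 102 156 123 118 119 118 118 120 122 121 119 121]
 [118 118 119 116 117 117 120 119 100 158 118 120 121 116 118 117 119 120 121 121]
 [119 119 115 118 119 120 115 118 106 159 122 119 119 123 120 118 122 122 123 120]
 [122 122 121 121 119 117 115 120 105 159 124 122 122 122 124 120 120 120 121 119]]
-7 -5 [289.1  57.8]
-7 5 [291.   61.8]
7 -5 [336.   57.8]
7 5 [334.4  61.8]
```

Call:
move_arm(plan=[[[0.08,0,0,0,0,0,-1],[0.08,0,0,0,0,0,-1],[0.08,0,0,0,0,0,-1],[0.07,0,0,0,0,0,-1],[0.07,0,0,0,0,0,-1],[0,0,0,0,0,0,-1],[0,0,0,0,0,0,-1],[0,0,0,0,0,0,-1],[0,0,0,0,0,0,-1],[0,0,0,0,0,0,-1]]])

```text
clock: 16.05
position: [0.5657, 0.1374, 0.1277]
tool_rot: [-3.138, 0.873, 2.311]
force: [0.2, -0.1, -0.3]
grip_width: 0.0231
finger_force: 49.2
```

```bash
python3 - <<'E'
from h import *
f,s,t,sd=look('obl','w9')
g=cv2.cvtColor(f['color'],cv2.COLOR_RGB2GRAY);np.set_printoptions(linewidth=220)
print(g[64:96:2,280:346:5])
E
```

```text
tcp [0.5657 0.1374 0.1278] F [ 0.3 -1.1 -0.5] w 0.0231
left to contact (units of row): [-0.143  0.003 -0.034 -0.025  0.001  0.009] tip-stone [ 0.0029 -0.0001  0.0007]
top pred tip [206.1 254. ] pred mid [207.  252.6] copper mid 206.5 252.5 rows 252 253 2
wrist pred tip [312.2  77.1] pred mid [312.2  97.3] copper mid 313.2 97.7 rows 86 113 128
[[187 189 188 190 190 191 190 191 190 190 191 189 186 119]
 [178 182 183 184 185 185 185 186 186 186 185 188 186 116]
 [177 168 167 168 167 169 169 169 169 170 169 169 174 120]
 [173 190 203 200 200 200 196 195 196 194 190 185 168 122]
 [171 185 204 206 209 208 208 209 209 210 210 200 169 119]
 [163 167 184 187 188 189 189 190 191 192 193 178 169 121]
 [150 151 177 177 179 179 178 178 180 181 179 164 171 120]
 [127 128 168 171 173 172 174 177 177 175 176 153 156 122]
 [119 109 162 166 167 167 167 167 167 167 164 138 135 120]
 [120 114 168 173 174 175 173 174 175 172 172 123 126 121]
 [118 122 135 137 137 138 133 136 140 137 141 120 124 122]
 [121 123 120 116 118 120 104 143 122 116 120 119 122 123]
 [122 124 122 119 117 122 103 155 126 119 122 118 120 120]
 [120 125 122 120 115 118 103 154 125 119 120 120 122 120]
 [122 127 124 122 121 121 104 157 124 118 119 121 121 121]
 [124 125 122 123 125 122 103 157 121 117 118 123 125 119]]
```

```bash
python3 - <<'E'
from h import *
np.set_printoptions(linewidth=200)
for w,a in(('w8',72),('w9',78)):
    f=pickle.load(open(w+'.pkl','rb'))[0];c=f['color'].astype(int);print(w);print((c[...,0]-c[...,2])[a:a+13,306:322]);print(c[a:a+13,296:332:3,1])
f=pickle.load(open('w8.pkl','rb'))[0];print(f['color'][46:62,296:332:3,1])
t=pickle.load(open('w9.pkl','rb'))[2]['color'].astype(int);print((t[...,0]-t[...,2])[248:258,200:214]);print(t[248:262,200:214,1])
E
```

```text
w8
[[-1 -1 -2 -1  0 -1 -1  0  1  0  0 -1 -1 -1 -3 -2]
 [-3 -1 -1 -1  0  3  7  7  9 11 13 10  6  0  0 -2]
 [ 0 -2  1  1  5 17 28 35 39 42 44 38 27 12  3 -2]
 [-1 -1 -2  5 19 44 57 65 72 76 74 69 54 28  7 -1]
 [-3 -2  0  7 30 60 76 83 87 91 90 84 67 38  9 -1]
 [-1 -1 -1  7 32 63 79 85 90 91 93 88 72 41 12  0]
 [-2 -2  1  8 32 63 78 85 91 93 93 90 74 43 12  0]
 [-1 -1  1 12 36 65 79 86 90 92 94 90 79 49 16  1]
 [-1 -1  1 12 37 65 79 87 90 92 94 90 78 48 17  0]
 [-2 -2  1  9 34 62 80 86 89 94 94 91 75 43 13  1]
 [-2 -3  1  9 35 62 78 87 88 94 93 88 71 41 13 -1]
 [-2 -3  0  7 31 62 78 86 91 92 93 89 71 40 11  1]
 [-4 -4 -1  7 32 62 79 86 91 94 94 89 72 39 11 -1]]
[[119 120 119 123 120 121 123 123 122 119 120 119]
 [117 119 119 121 120 120 126 126 122 124 122 120]
 [120 118 119 120 122 114 128 130 123 120 118 119]
 [120 118 119 121 120 104 134 136 123 122 119 121]
 [121 120 120 122 117  97 136 137 121 120 118 119]
 [123 120 122 124 118  94 133 139 122 121 119 119]
 [120 123 123 123 117  97 131 139 122 122 118 118]
 [122 125 123 122 118 100 134 138 123 120 118 116]
 [123 121 125 124 118  98
[... 2956 characters left out ...]
7  34  35  36  34  34  35  39  35  36  36  38  36]
 [ 37  36  34  35  33  32  36  43  60  43  40  38  38  38]
 [ 36  34  31  31  34  49  78  96  88  54  46  43  38  38]
 [ 36  34  37  39  76 132 131 120 148  79  51  42  39  38]
 [ 33  37  73 110 175 175 152 148 158 123  64  41  39  36]
 [ 34  38  95 194 212 198 168 158 158 149  77  40  37  37]
 [ 34  40  68 153 209 208 185 158 152 143  66  37  37  37]
 [ 34  39  48  81 150 206 185 145 134 103  50  35  38  37]
 [ 35  40  45  50  87 183 149 102  86  57  39  36  38  38]
 [ 38  42  43  47  57  99  83  64  55  39  35  36  36  38]
 [ 46  47  46  49  53  57  58  55  43  37  36  37  37  36]
 [ 51  55  54  53  54  54  54  46  39  37  37  36  39  37]]
```

The spring is in by about 3 mm. The tip sits about 1 mm to the right of the facet's centre and slightly downslope. I'll lift, correct by about 1 mm, press again and hold.

Call:
move_arm(plan=[[[-0.13,0,0,0,0,0,-1],[-0.13,0,0,0,0,0,-1],[0,-0.04,-0.06,0,0,0,-1],[0.08,0,0,0,0,0,-1],[0.08,0,0,0,0,0,-1],[0.08,0,0,0,0,0,-1],[0,0,0,0,0,0,-1],[0,0,0,0,0,0,-1],[0,0,0,0,0,0,-1],[0,0,0,0,0,0,-1]]])

```text
clock: 17.2
position: [0.5646, 0.1373, 0.1288]
tool_rot: [-3.138, 0.873, 2.312]
force: [-0.0, -0.5, 0.3]
grip_width: 0.0231
finger_force: 49.2
```

```bash
cat >> h.py <<'E'
TIP=np.array([.0905,.0008,-.0043])
def edges(f):
    c=f['color'].astype(int);rb=(c[...,0]-c[...,2])[:,311:316].mean(1);r=np.arange(60,112)
    tip=next(i-1+(45-rb[i-1])/(rb[i]-rb[i-1]) for i in r if rb[i]>45)
    g=c[...,1];side=(g[:,296:306].mean(1)+g[:,322:330].mean(1))/2
    e=next((i for i in range(110,20,-1) if side[i]>140),None)
    row=g[(e or 60)-2];on=np.nonzero(row[270:360]>150)[0]
    print('tip row',round(tip,1),'facet edge row',e,'facet cols',(on.min()+270,on.max()+270) if len(on) else None)
E
python3 - <<'E'
from h import *
f,s,t,sd=look('obl','w10');edges(f);edges(pickle.load(open('w9.pkl','rb'))[0])
for n in(16,18,20):print(n,steps(s,tcp('sq',.03),TO,n),steps(s,tcp('obl',.03),TO,5))
a=dict(s);a['position']=s['position']-R(TO)[:,0]*.025;print(steps(a,tcp('sq',.006),TO,10))
E
```

```text
tcp [0.5646 0.1374 0.1288] F [0.4 0.6 0.3] w 0.0232
left to contact (units of row): [-0.124  0.003 -0.034 -0.025  0.001  0.009] tip-stone [ 0.0025 -0.0001  0.0007]
top pred tip [206.2 253.9] pred mid [207.1 252.5] copper mid 206.0 253.0 rows 253 253 1
wrist pred tip [314.7  77.4] pred mid [314.7  97.4] copper mid 313.4 98.1 rows 85 113 142
tip row 83.1 facet edge row 82 facet cols (np.int64(292), np.int64(341))
tip row 84.6 facet edge row 83 facet cols (np.int64(289), np.int64(339))
16 [-0.099  0.202  0.002 -0.002  0.     0.001] [-0.325  0.001 -0.007 -0.005  0.     0.002]
18 [-0.088  0.179  0.002 -0.001  0.     0.001] [-0.325  0.001 -0.007 -0.005  0.     0.002]
20 [-0.079  0.161  0.002 -0.001  0.     0.   ] [-0.325  0.001 -0.007 -0.005  0.     0.002]
[ 0.087  0.323  0.004 -0.003  0.     0.001]
```

Call:
move_arm(plan=[[[0,0,0,0,0,0,-1],[0,0,0,0,0,0,-1],[0,0,0,0,0,0,-1],[-0.3,0,0,0,0,0,-1],[-0.3,0,0,0,0,0,-1],[-0.3,0.5,0,0,0,0,-1],[-0.3,0.5,0,0,0,0,-1],[0,0.6,0,0,0,0,-1],[0,0.6,0,0,0,0,-1],[0,0.6,0,0,0,0,-1]]])

```text
clock: 18.35
position: [0.6172, 0.1639, 0.1474]
tool_rot: [-3.138, 0.873, 2.311]
force: [0.9, 0.2, -0.8]
grip_width: 0.023
finger_force: 49.2
```

Call:
move_arm(plan=[[[0,0.43,0.02,-0.02,0,0,-1],[0.16,0,0.02,0,0,0,-1],[0.16,0,0,0,0,0,-1],[0.16,0,0,0,0,0,-1],[0.16,0,0,0,0,0,-1],[0.16,0,0,0,0,0,-1],[0,0,0,0,0,0,-1],[0,0,0,0,0,0,-1],[0,0,0,0,0,0,-1],[0,0,0,0,0,0,-1]]])

```text
clock: 19.35
position: [0.6164, 0.1765, 0.1344]
tool_rot: [-3.14, 0.873, 2.311]
force: [0.2, 0.3, -1.3]
grip_width: 0.0226
finger_force: 49.2
```

```bash
python3 - <<'E'
from h import *
f,s,t,sd=look('sq','w11');edges(f);np.set_printoptions(linewidth=220)
g=f['color'][...,1];print(g[40:72:2,270:360:4]);print('pred stone',proj(f,ST['sq'],s))
for i in(7,):
  for y in(-5,5):print(proj(f,ST['sq']+R(TO)@np.array([0,y,0])/1000,s))
E
```

```text
tcp [0.6164 0.1765 0.1343] F [ 0.3 -0.4 -1.1] w 0.023
left to contact (units of row): [ 0.318  0.    -0.008 -0.006  0.001  0.008] tip-stone [-0.0064 -0.0001  0.0002]
top pred tip [190.8 231.5] pred mid [191.6 230.1] copper mid 191.0 230.5 rows 230 231 2
wrist pred tip [314.7  77.4] pred mid [314.7  97.4] copper mid 313.6 93.3 rows 76 113 196
tip row 74.4 facet edge row 48 facet cols (np.int64(294), np.int64(338))
[[ 79  80  76  74  76  90 194 194 210 209 210 210 210 210 210 208 171 184 123 123 124 124 122]
 [ 78  81  79  81  78  86 193 171 191 192 194 194 196 197 197 197 154 176 123 124 126 125 120]
 [ 78  79  79  80  78  82 189 157 178 178 180 180 180 181 180 178 150 171 124 122 125 122 121]
 [ 77  77  80  78  76  78 157 145 168 170 171 171 172 171 174 171 140 151 123 122 121 122 123]
 [ 73  76  77  76  76  75 118 120 144 143 143 145 147 148 147 148 157 127 123 124 121 121 124]
 [ 79  78  77  78  81  82 131 114 120 121 123 122 123 123 122 125 181 122 119 121 122 120 122]
 [100  87  81  95 103 113 138 122 117 119 116 118 116 117 116 120 169 119 116 120 123 123 124]
 [121 116 104 117 
[... 232 characters left out ...]
2 121 123 122 120 121 123 122 125]
 [120 121 120 124 129 124 120 117 123 124 123 124 124 123 122 121 120 121 119 118 121 125 127]
 [121 119 119 124 125 124 121 120 119 124 123 126 122 123 123 118 116 119 121 122 121 126 129]
 [121 120 121 122 122 123 121 117 118 121 123 122 123 121 122 118 115 120 121 120 122 126 130]
 [121 123 125 122 119 123 121 117 118 122 122 123 119 119 121 118 114 121 121 121 120 123 128]
 [121 122 122 122 121 124 124 122 121 117 122 124 120 123 121 117 117 121 123 123 121 123 126]
 [118 123 124 121 119 124 120 122 121 121 125 119 121 122 122 121 120 124 124 124 121 123 125]]
pred stone [314.98012064  55.52151158]
[299.03957725  55.51284447]
[330.92153579  55.53017916]
```

Call:
move_arm(plan=[[[0.1,0.03,0,0,0,0,-1],[0.1,0,0,0,0,0,-1],[0.1,0,0,0,0,0,-1],[0.08,0,0,0,0,0,-1],[0.08,0,0,0,0,0,-1],[0,0,0,0,0,0,-1],[0,0,0,0,0,0,-1],[0,0,0,0,0,0,-1],[0,0,0,0,0,0,-1],[0,0,0,0,0,0,-1]]])

```text
clock: 20.5
position: [0.6128, 0.1813, 0.1273]
tool_rot: [-3.14, 0.873, 2.311]
force: [0.4, -0.1, 0.8]
grip_width: 0.0229
finger_force: 49.2
```

```bash
python3 - <<'E'
from h import *
f,s,t,sd=look('sq','w12');edges(f);np.set_printoptions(linewidth=220)
g=f['color'][...,1];print(g[70:90:2,290:346:4]);c=f['color'].astype(int);print((c[...,0]-c[...,2])[78:90,308:320:2])
a=dict(s);a['position']=s['position']-R(TO)[:,0]*.025;print(steps(a,tcp('rnd',.006),TO,10))
E
```

```text
tcp [0.6127 0.1813 0.1272] F [ 0.8 -1.2 -0.3] w 0.0227
left to contact (units of row): [-0.148 -0.029 -0.007 -0.006  0.001  0.01 ] tip-stone [0.003  0.0005 0.0002]
top pred tip [189.4 233.6] pred mid [190.2 232.2] copper mid 189.0 233.0 rows 233 233 1
wrist pred tip [314.7  77.4] pred mid [314.7  97.4] copper mid 313.4 97.7 rows 84 113 143
tip row 83.5 facet edge row 82 facet cols (np.int64(292), np.int64(335))
[[153 182 173 171 174 172 173 172 175 175 176 187 133 122]
 [148 189 194 194 194 193 196 191 191 191 183 190 127 121]
 [146 192 206 212 213 213 212 214 214 214 198 194 123 120]
 [142 187 186 194 194 195 196 198 197 198 178 195 121 122]
 [138 187 175 183 182 181 183 185 184 185 158 191 122 123]
 [125 154 168 179 177 181 182 184 182 181 162 168 123 119]
 [122 152 136 145 147 142 146 153 149 150 156 135 121 120]
 [125 133 117 119 122  98 104 129 121 123 129 119 125 122]
 [123 123 121 121 120  98 128 133 125 121 117 117 124 123]
 [126 122 123 122 123  97 134 132 124 121 118 119 124 125]]
[[-5 -6 -6 -6 -5 -5]
 [-6 -5 -5 -5 -6 -5]
 [-5 -6 -5 -6 -5 -4]
 [-4 -3 -2  0  1 -1]
 [-4  2 10 13 14 15]
 [-3 13 31 35 42 38]
 [-2 24 58 62 72 61]
 [-1 31 73 80 86 72]
 [ 1 34 79 89 92 76]
 [ 2 38 80 89 94 79]
 [ 2 37 80 91 94 78]
 [ 1 34 78 91 94 73]]
[ 0.083  0.199 -0.011 -0.001  0.     0.001]
```

Call:
move_arm(plan=[[[0,0,0,0,0,0,-1],[-0.13,0,0,0,0,0,-1],[-0.13,0,0,0,0,0,-1],[0,0,-0.08,0,0,0,-1],[0.13,0,0,0,0,0,-1],[0.12,0,0,0,0,0,-1],[0,0,0,0,0,0,-1],[0,0,0,0,0,0,-1],[0,0,0,0,0,0,-1],[0,0,0,0,0,0,-1]]])

```text
clock: 21.65
position: [0.612, 0.1822, 0.1284]
tool_rot: [-3.14, 0.873, 2.312]
force: [0.5, -0.0, -0.6]
grip_width: 0.0231
finger_force: 49.2
```

```bash
python3 - <<'E'
from h import *
f,s,t,sd=look('sq','w13')
for w in('w9','w10','w12','w13'):
    c=pickle.load(open(w+'.pkl','rb'))[0]['color'].astype(int);edges(pickle.load(open(w+'.pkl','rb'))[0])
    g=(c[:,299:307,1].mean(1)+c[:,321:327,1].mean(1))/2;print(w,g[78:90].round(0))
a=dict(s);a['position']=s['position']-R(TO)[:,0]*.025;print(steps(a,tcp('rnd',.006),TO,10))
E
```

```text
tcp [0.612  0.1822 0.1284] F [ 1.2 -0.7  0.3] w 0.0228
left to contact (units of row): [-0.136 -0.032  0.074 -0.005  0.001  0.01 ] tip-stone [ 0.0027  0.0005 -0.0015]
top pred tip [188.9 233.8] pred mid [189.7 232.3] copper mid 189.0 233.0 rows 233 233 1
wrist pred tip [314.7  77.4] pred mid [314.7  97.4] copper mid 313.5 97.4 rows 84 113 129
tip row 84.6 facet edge row 83 facet cols (np.int64(289), np.int64(339))
w9 [176. 171. 169. 174. 176. 165. 140. 123. 119. 120. 121. 121.]
tip row 83.1 facet edge row 82 facet cols (np.int64(292), np.int64(341))
w10 [170. 169. 173. 174. 162. 138. 122. 120. 121. 121. 122. 122.]
tip row 83.5 facet edge row 82 facet cols (np.int64(292), np.int64(335))
w12 [183. 183. 180. 167. 147. 129. 120. 121. 122. 122. 123. 123.]
tip row 82.2 facet edge row 81 facet cols (np.int64(292), np.int64(335))
w13 [183. 181. 175. 160. 138. 124. 121. 121. 122. 123. 123. 123.]
[ 0.084  0.199 -0.002 -0.001  0.     0.001]
```

Call:
move_arm(plan=[[[0,0,0,0,0,0,-1],[0,0,0,0,0,0,-1],[0,0,0,0,0,0,-1],[-0.3,0,0,0,0,0,-1],[-0.3,0,0,0,0,0,-1],[-0.3,0.2,0,0,0,0,-1],[-0.3,0.4,0,0,0,0,-1],[0,0.5,0,0,0,0,-1],[0,0.5,0,0,0,0,-1],[0,0.4,0,0,0,0,-1]]])

```text
clock: 22.8
position: [0.6526, 0.1988, 0.1464]
tool_rot: [-3.14, 0.872, 2.312]
force: [0.5, -0.4, -1.7]
grip_width: 0.0228
finger_force: 49.2
```

Call:
move_arm(plan=[[[0,0,0,0,0,0,-1],[0.16,0,0,0,0,0,-1],[0.16,0,0,0,0,0,-1],[0.16,0,0,0,0,0,-1],[0.16,0,0,0,0,0,-1],[0.14,0,0,0,0,0,-1],[0,0,0,0,0,0,-1],[0,0,0,0,0,0,-1],[0,0,0,0,0,0,-1],[0,0,0,0,0,0,-1]]])

```text
clock: 23.8
position: [0.6453, 0.2051, 0.1349]
tool_rot: [-3.14, 0.873, 2.311]
force: [-0.1, 0.6, -0.3]
grip_width: 0.0229
finger_force: 49.2
```

```bash
python3 - <<'E'
from h import *
f,s,t,sd=look('rnd','w14');edges(f);np.set_printoptions(linewidth=220)
g=f['color'][...,1];print(g[34:64:2,270:360:4]);print('pred stone',proj(f,ST['rnd'],s))
E
```

```text
tcp [0.6453 0.2051 0.1349] F [ 0.2 -0.5 -0.3] w 0.0228
left to contact (units of row): [ 0.315 -0.011 -0.025 -0.005  0.001  0.009] tip-stone [-0.0063  0.0001  0.0005]
wrist pred tip [314.7  77.4] pred mid [314.7  97.4] copper mid 313.9 93.3 rows 76 113 217
tip row 74.4 facet edge row 57 facet cols (np.int64(301), np.int64(327))
[[119 119 120 120 118 108 125 144 154 158 171 176 177 175 168 136 120 119 122 124 125 124 121]
 [118 117 119 120 117 115 135 149 156 140 172 175 180 166 173 155 119 120 122 124 124 126 121]
 [118 120 119 120 109 119 141 152 154 159 175 177 179 178 176 165 121 119 122 125 125 125 122]
 [121 119 118 121 107 126 146 157 154 171 182 184 183 182 180 170 137 120 121 122 122 123 121]
 [125 122 119 115 103 125 135 149 157 163 171 174 174 174 179 171 150 116 116 119 120 120 121]
 [121 122 120 114  98 119 135 147 155 162 166 168 172 170 166 157 145 117 118 120 121 118 121]
 [120 120 118 116 102 115 127 135 141 147 152 156 159 161 163 161 130 118 120 120 121 121 120]
 [121 123 119 120 109 112 123 133 142 145 150 154 154 156 157 152 139 118 121 123 119 120 120]
 [119 121 123 124 115 117 132 142 150 155 159 162 164 166 163 157 132 121 121 123 121 118 117]
 [121 121 122 121 118 116 132 145 156 162 165 167 171 168 165 151 123 122 121 121 120 118 119]
 [123 119 121 121 120 113 127 143 154 161 168 169 172 169 159 141 121 120 122 123 117 119 120]
 [121 122 124 123 121 117 121 141 152 162 167 166 170 166 156 128 121 121 121 119 120 121 121]
 [119 121 124 122 122 120 118 129 135 138 143 145 152 156 145 122 121 122 123 122 123 123 122]
 [123 121 126 125 124 124 120 119 120 120 117 118 122 125 127 119 122 123 122 120 123 124 126]
 [119 121 125 126 124 124 122 119 121 121 119 120 120 122 121 119 119 122 123 124 123 122 124]]
pred stone [314.32119156  55.55923284]
```

Call:
move_arm(plan=[[[0.08,-0.01,-0.02,0,0,0,-1],[0.08,0,0,0,0,0,-1],[0.07,0,0,0,0,0,-1],[0.07,0,0,0,0,0,-1],[0.06,0,0,0,0,0,-1],[0,0,0,0,0,0,-1],[0,0,0,0,0,0,-1],[0,0,0,0,0,0,-1],[0,0,0,0,0,0,-1],[0,0,0,0,0,0,-1]]])

```text
clock: 24.95
position: [0.6418, 0.2086, 0.1296]
tool_rot: [-3.14, 0.873, 2.311]
force: [1.1, -0.9, 1.0]
grip_width: 0.0227
finger_force: 49.2
```

```bash
python3 - <<'E'
from h import *
f,s,t,sd=look('rnd','w15');edges(f);np.set_printoptions(linewidth=220)
c=f['color'].astype(int);g=(c[:,301:308,1].mean(1)+c[:,320:325,1].mean(1))/2;print(g[76:92].round(0));print(c[80,290:340:3,1])
E
```

```text
tcp [0.6418 0.2087 0.1295] F [ 1.2 -0.7 -1.4] w 0.0227
left to contact (units of row): [-0.05  -0.001 -0.005 -0.005  0.001  0.01 ] tip-stone [ 0.001  -0.0001  0.0001]
wrist pred tip [314.7  77.4] pred mid [314.7  97.4] copper mid 313.7 98.0 rows 84 113 159
tip row 82.7 facet edge row 83 facet cols (np.int64(301), np.int64(327))
[165. 165. 164. 164. 164. 163. 160. 152. 137. 125. 122. 122. 121. 122. 122. 122.]
[120 119 136 147 156 160 164 168 170 172 171 168 161 145 122 119 122]
```

The spring is in by about 2.2 mm on the round stone, with the tip centred. I'll hold a little longer and then retreat.

Call:
move_arm(plan=[[[0,0,0,0,0,0,-1],[0,0,0,0,0,0,-1],[0,0,0,0,0,0,-1],[0,0,0,0,0,0,-1],[-0.3,0,0,0,0,0,-1],[-0.6,0,0,0,0,0,-1],[-0.6,0,0,0,0,0,-1],[-0.6,0,0,0,0,0,-1],[-0.6,0,0,0,0,0,-1],[-0.6,0,0,0,0,0,-1]]])

```text
clock: 26.1
position: [0.6709, 0.1767, 0.1812]
tool_rot: [-3.14, 0.873, 2.311]
force: [-0.1, -1.0, -1.8]
grip_width: 0.0229
finger_force: 49.2
```

```bash
python3 - <<'E'
from h import *
from workcell import observe,grab_frame
grab_frame('side');grab_frame('side');s=observe()
G=[.5511,-.2481,.07];o=[3.136,.004,1.169]
for n in(22,25,30):
    v=steps(s,G,o,n);print(n,v)
p=s['position'].copy();A=R(s['tool_rot'])
for k in range(30):
    p=p+A@v[:3]*.02;A=A@Rn.from_rotvec(np.radians(6*v[3:])).as_matrix()
    if k%4==3:print(p.round(3),(p+A@TIP).round(3))
E
```

```text
22 [-0.773 -0.523  0.624  0.214  0.333  0.461]
25 [-0.683 -0.457  0.548  0.189  0.293  0.406]
30 [-0.572 -0.378  0.456  0.157  0.244  0.338]
[0.684 0.112 0.191] [0.65  0.171 0.131]
[0.688 0.046 0.191] [0.662 0.116 0.14 ]
[ 0.683 -0.019  0.184] [0.666 0.06  0.142]
[ 0.668 -0.081  0.169] [0.662 0.004 0.138]
[ 0.644 -0.139  0.148] [ 0.65  -0.051  0.126]
[ 0.612 -0.189  0.12 ] [ 0.63  -0.101  0.109]
[ 0.573 -0.231  0.088] [ 0.603 -0.146  0.087]
```

Call:
move_arm(plan=[[[-0.68,-0.46,0.55,0.19,0.29,0.41,-1],[-0.68,-0.46,0.55,0.19,0.29,0.41,-1],[-0.68,-0.46,0.55,0.19,0.29,0.41,-1],[-0.68,-0.46,0.55,0.19,0.29,0.41,-1],[-0.68,-0.46,0.55,0.19,0.29,0.41,-1],[-0.68,-0.46,0.55,0.19,0.29,0.41,-1],[-0.68,-0.46,0.55,0.19,0.29,0.41,-1],[-0.68,-0.46,0.55,0.19,0.29,0.41,-1],[-0.68,-0.46,0.55,0.19,0.29,0.41,-1],[-0.68,-0.46,0.55,0.19,0.29,0.41,-1]]])

```text
clock: 27.2
position: [0.6807, -0.0179, 0.1814]
tool_rot: [2.995, 0.528, 1.779]
force: [-0.1, 0.2, -1.2]
grip_width: 0.0229
finger_force: 49.2
```

Call:
move_arm(plan=[[[-0.68,-0.46,0.55,0.19,0.29,0.41,-1],[-0.68,-0.46,0.55,0.19,0.29,0.41,-1],[-0.68,-0.46,0.55,0.19,0.29,0.41,-1],[-0.68,-0.46,0.55,0.19,0.29,0.41,-1],[-0.68,-0.46,0.55,0.19,0.29,0.41,-1],[-0.68,-0.46,0.55,0.19,0.29,0.41,-1],[-0.68,-0.46,0.55,0.19,0.29,0.41,-1],[-0.68,-0.46,0.55,0.19,0.29,0.41,-1],[-0.68,-0.46,0.55,0.19,0.29,0.41,-1],[-0.68,-0.46,0.55,0.19,0.29,0.41,-1]]])

```text
clock: 28.2
position: [0.6088, -0.1876, 0.1172]
tool_rot: [3.053, 0.171, 1.366]
force: [-0.9, -0.1, -1.3]
grip_width: 0.0231
finger_force: 49.1
```

Call:
move_arm(plan=[[[-0.68,-0.46,0.55,0.19,0.29,0.41,-1],[-0.68,-0.46,0.55,0.19,0.29,0.41,-1],[-0.68,-0.46,0.55,0.19,0.29,0.41,-1],[-0.68,-0.46,0.55,0.19,0.29,0.41,-1],[-0.68,-0.46,0.55,0.19,0.29,0.41,-1],[0,0,0,0,0,0,-1],[0,0,0,0,0,0,-1],[0,0,0,0,0,0,-1],[0,0,0,0,0,0,-1],[0,0,0,0,0,0,-1]]])

```text
clock: 29.2
position: [0.5484, -0.2451, 0.0679]
tool_rot: [3.133, 0.01, 1.161]
force: [-0.6, 0.8, -1.1]
grip_width: 0.0226
finger_force: 49.1
```

```bash
python3 - <<'E'
from h import *
from workcell import observe,grab_frame
s=observe();f=grab_frame('wrist');edges(f);print(s['position'],s['tool_rot'],np.abs(s['qd']).max())
print(steps(s,[.5511,-.2481,.0105],[np.pi,.0,1.169],8))
E
```

```text
tip row 74.8 facet edge row None facet cols None
[ 0.54836812 -0.24514033  0.06792702] [3.13266121 0.00988876 1.16111731] 0.005244923306726495
[-0.008  0.021  0.359  0.011  0.012 -0.009]
```

Call:
move_arm(plan=[[[-0.01,0.03,0.42,0.02,0.02,-0.01,-1],[-0.01,0.03,0.42,0.02,0.02,-0.01,-1],[-0.01,0.03,0.42,0.02,0.02,-0.01,-1],[-0.01,0.03,0.42,0.01,0.02,-0.01,-1],[-0.01,0.03,0.42,0.01,0.02,-0.01,-1],[0,0,0.42,0,0,-0.01,-1],[0,0,0.2,0,0,0,-1],[0,0,0.1,0,0,0,-1],[0,0,0,0,0,0,-1],[0,0,0,0,0,0,-1]]])

```text
clock: 30.25
position: [0.5505, -0.2482, 0.0116]
tool_rot: [3.141, -0.001, 1.166]
force: [-0.6, -0.2, -0.4]
grip_width: 0.023
finger_force: 49.1
```

```bash
python3 - <<'E'
from h import *
from workcell import observe
s=observe();print(s['position'],s['tool_rot'],s['force'],s['clock'])
E
```

```text
[ 0.5504847  -0.24820568  0.01155061] [ 3.14118658e+00 -5.76516411e-04  1.16617071e+00] [-0.64026415 -0.21686614 -0.38489476] 30.25
```

Call:
move_arm(plan=[[[0,0,0.04,0,0,0,-1],[0,0,0.04,0,0,0,-1],[0,0,0.03,0,0,0,-1],[0,0,0,0,0,0,-1],[0,0,0,0,0,0,-1],[0,0,0,0,0,0,-1],[0,0,0,0,0,0,-1],[0,0,0,0,0,0,-1],[0,0,0,0,0,0,-1],[0,0,0,0,0,0,-1]]])

```text
clock: 31.25
position: [0.5504, -0.2482, 0.0092]
tool_rot: [3.141, -0.001, 1.166]
force: [-1.1, -0.1, 4.8]
grip_width: 0.0229
finger_force: 49.9
```

Contact with the tray floor reads 4.8 N, at the same height as the grasp. Releasing gently.

Call:
move_arm(plan=[[[0,0,0,0,0,0,-0.4],[0,0,0,0,0,0,-0.3],[0,0,0,0,0,0,-0.2],[0,0,0,0,0,0,0],[0,0,0,0,0,0,0.2],[0,0,0,0,0,0,0.4],[0,0,0,0,0,0,0.4],[0,0,0,0,0,0,0.4],[0,0,0,0,0,0,0.4],[0,0,0,0,0,0,0.4]]], grip_force=20)

```text
clock: 32.25
position: [0.5503, -0.2482, 0.009]
tool_rot: [-3.142, -0.001, 1.166]
force: [0.3, 0.1, -0.3]
grip_width: 0.0598
finger_force: 0.0
```

Call:
move_arm(plan=[[[0,0,-0.2,0,0,0,0.4],[0,0,-0.4,0,0,0,0.4],[0,0,-0.6,0,0,0,0.4],[0,0,-0.8,0,0,0,0.4],[0,0,-1,0,0,0,0.4],[0,0,-1,0,0,0,0.4],[0,0,-1,0,0,0,0.4],[0,0,-1,0,0,0,0.4],[0,0,0,0,0,0,0.4],[0,0,0,0,0,0,0.4]]])

```text
clock: 33.25
position: [0.5504, -0.2485, 0.1302]
tool_rot: [3.14, -0.0, 1.166]
force: [0.1, 0.0, 0.5]
grip_width: 0.0595
finger_force: 0.0
```

```bash
python3 - <<'E'
from h import *
from workcell import observe,grab_frame
s=observe();f=grab_frame('wrist');print(s['position'],s['grip_width'],s['finger_force'],s['clock'])
c=f['color'].astype(int);m=((c[...,0]-c[...,2]>40)&(c[...,0]>1.4*c[...,1]))[:300].astype(np.uint8)
n,l,st,ce=cv2.connectedComponentsWithStats(m)
for i in range(1,n):
    if st[i,4]>15:
        u=(ce[i][0],st[i,1]);print('tip',u,ray(f,u,.015,s))
w=(c.min(-1)>185).astype(np.uint8);n,l,st,ce=cv2.connectedComponentsWithStats(w[:400])
for i in range(1,n):
    if st[i,4]>40:print('bright',st[i],ray(f,ce[i],.027,s).round(4))
a,b=pickle.load(open('top0.pkl','rb')),grab_frame('top')
d=np.abs(a['color'].astype(int)-b['color']).max(-1)
for n_,(x,y,r) in dict(jar=(298,160,20),clip=(193,338,22),comb=(120,266,16),disp=(190,247,45)).items():print(n_,(d[y-r:y+r,x-r:x+r]>40).sum())
E
```

```text
[ 0.55041816 -0.24847059  0.13017161] 0.05954233419343633 0.0 33.25
tip (np.float64(313.17391304347825), np.int32(95)) [ 0.58574613 -0.16585487  0.015     ]
jar 0
clip 0
comb 0
disp 0
```

```bash
python3 -c "
from workcell import job_done
print(job_done())"
```

```text
the job is handed in; nothing more can be done
None
```

I checked the three stones left to right (oblong, square, round), laid the tester back in its place in the tray and handed the job in at about 33 s with the display, jar, clipper and comb unmoved; no verdict came back, and I viewed 11 pictures, one over the limit of 10.

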